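# Change over the scrapers in the UV steriliser

## Robot

A 6-joint arm with a two-finger parallel gripper is mounted at the origin on the work surface; the furniture and walls round the work are solid. World frame = base frame: x ahead of the robot, y to its left, z up, the work surface at z = 0. Lengths are in m, angles in degrees, forces in N, time in s.
With the tool pointing down it reaches from about 0.4 to 0.825 m from the base axis. Payload 7 kg.
Tool frame: the origin (TCP) lies midway between the tips of the shut fingers; the grasp point (between the pads) lies r.pinch_z behind it (r.pinch_z is the distance from the TCP to the grasp point, in m); z points along the fingers, y is the line along which they close (so a half turn about z gives the same grasp; the last joint's range is limited). The gripper opens to 88 mm and grips with 3 to 60 N. Pads are 19 mm wide; open, the fingers measure 130 mm over their backs; the gripper's body (78 mm by 193 mm) begins 47 mm behind the grasp point.
Start: joints at [-55.972, 20.546, 0.682, 0, -70.136, -16.507], TCP at [0.203, -0.644, 0.227] pointing down, gripper open.
Joint ranges: [-176.03, 176.03], [-82.01, 121.73], [-58.28, 71.71], [-173.87, 95.51], [-174.79, -0.11], [-173.66, 173.66]. Speed limits (degrees/s): [136.94, 136.94, 172.46, 180, 180, 180].

## Interface

Orientations are given as [roll, pitch, yaw] about the fixed x, y, z axes, in that order (R = Rz(yaw) Ry(pitch) Rx(roll)).
In Python, from plant import r, optics, job gives the robot as it stands.
- The arm moves only by the shell command python3 -m crank 'ROWS' [FORCE]. ROWS is JSON, a list of rows, each an object with "xyz": the shift along the tool's x, y, z in units of 30 mm (1.0 is 30 mm), a list of three; "delta_rot": the turn, a rotation vector about the tool's x, y, z in degrees, a list of three; "claw": the closure, from 0 (fully open) to 1 (shut). A call has 1 to 20 rows; each row is the pose to reach, as a shift and turn from the pose commanded when the call began, along the tool's axes at that moment; what a row does not reach only later rows make up. A row lasts 1/8 s, in which the tool goes at most 62.5 mm and 10.7 degrees, less where a joint would pass 70% of its speed; a pose out of reach is approached as far as the arm can. A call with a gripper value outside its range is refused whole. The fingers move at their own pace and stop on an object; FORCE is the grip in N (left out, the last holds). Time passes only in rows, so rows that repeat a pose let the fingers close. It gives the time, the measured TCP pose, the force, the opening and the grip force at its end, in the units of the state.
- r.get_state(): the state, without advancing time (a new reading comes with each control period).
- optics.capture(name): name is "scene" or "top" or "wrist"; returns a dict with "img" (400x640x3 uint8, blue, green, red), "fovy" (degrees; the focal length in pixels is half the picture's height over the tangent of half this angle, whatever the lens; pixels are square), "cx", "cy" (the principal point, pixels), "dist" ([k1, k2, p1, p2, k3] as OpenCV has them; the pictures are not rectified), "eye" and "rotation" of the camera in the world; the wrist camera has in their place "hand_eye" (4x4, takes a point from camera to tool coordinates, whose origin is the TCP and whose axes are the flange's). Camera axes: x right, y up, looking along -z (the intrinsics and any distortion apply to the point x, -y, -z); pixel columns grow to the right and rows downward; lengths in m; the calibration is good to about 2 mm. A picture is of the moment at which its call begins: read the wrist's pose just before it. There is no depth.
- job.close_job(): hands the job in; it is judged then, once.
The state is a dict: "time_s": time; "joints": joint angles; "qd": joint speeds; "joint_torque": joint torques, N m; "tcp_pos": TCP position; "eef_rot": TCP orientation; "contact_force": force on the tool from outside, world axes, zero at the start; "moment": the same for the moment, N m; "gripper_width": finger opening in m; "gripper_force": force on a finger pad.
Only numpy, scipy, OpenCV 4.12 (cv2) and the standard library are available. Lean on these libraries where they do the work, as an engineer would, in place of code of your own. Each camera call takes 0.05 s, during which the arm holds its last target. There are 200 camera calls.

## Task

The UV steriliser is running (its toggle leans to the dot). Flip the toggle to the ring side to switch it off before you lift any scraper, lay the finished scrapers from its slots flat and side by side on the black rubber mat, and slide every used scraper from the table blade first into a slot of its own until the handle is home against the front. Then flip the toggle back to the dot side so that it runs again; no scraper may be lifted while it runs.

Things in the scene. Friction and masses are not known exactly. Their poses are not given: they have to be found in the camera images.
- steriliser: fixed low steel UV steriliser, 228 mm wide (its y). Origin on the table under the hood; +x points from the front into it, z up. Hood 58 mm high, x -50 (front face, with three flat slots side by side at y = -72, 0, 72) to +55. A 6 mm floor plate runs through the slots and sticks out 100 mm as a ledge (x -150 to -50)
- slot_1 (a point): middle of the lower lip of the slot at y = -72, on the front face level with the ledge's top; axes as the steriliser. Each slot is 60 mm wide, 10 mm high (z 6 to 16), 85 mm deep. A blade slides in flat along +x until the handle's thick front end stops at the face: scraper origin then 45 mm before this point, handle on the ledge
- slot_2 (a point): the same for the middle slot
- slot_3 (a point): the same for the slot at y = +72
- switch (a joint): toggle on top of the hood: round steel bat 11 to 17 mm thick, 58 mm long from its pivot, swings in the steriliser's y-z plane. 0 rad = OFF (leans 0.45 rad to steriliser -y, over the ring mark), 0.9 = ON (leans 0.45 to +y, over the dot mark), 0.45 = upright. Pushed past the middle it snaps over by spring; about 3 N at the tip moves it
- switch_pivot (a point): the bat's pivot, at steriliser (5, 40, 60) mm, 2 mm over the hood's top; axes as the steriliser
- switch_tip (a point): end of the bat, 56 mm from the pivot
- mat: fixed black ribbed rubber drying mat, 190 mm (its x) x 220 mm (its y) x 3 mm; origin under its middle
- clean_1: finished scraper, if present; in slot_1 at the start; 150 mm long, lies flat. Black handle 90 x 22 wide x 20 high (grip its width from above), then a steel blade 60 x 52 wide x 3 thick, undersides level. Origin under the handle's middle; +x along it towards the blade (handle x -45 to 45, blade to 105), z up. About 0.13 kg, balances near x = 15. All scrapers look alike
- clean_2: finished scraper, if present; in slot_2 at the start; 150 mm long, lies flat. Black handle 90 x 22 wide x 20 high (grip its width from above), then a steel blade 60 x 52 wide x 3 thick, undersides level. Origin under the handle's middle; +x along it towards the blade (handle x -45 to 45, blade to 105), z up. About 0.13 kg, balances near x = 15. All scrapers look alike
- clean_3: finished scraper, if present; in slot_3 at the start; 150 mm long, lies flat. Black handle 90 x 22 wide x 20 high (grip its width from above), then a steel blade 60 x 52 wide x 3 thick, undersides level. Origin under the handle's middle; +x along it towards the blade (handle x -45 to 45, blade to 105), z up. About 0.13 kg, balances near x = 15. All scrapers look alike
- used_1: used scraper, if present; on the table left of the mat at the start; 150 mm long, lies flat. Black handle 90 x 22 wide x 20 high (grip its width from above), then a steel blade 60 x 52 wide x 3 thick, undersides level. Origin under the handle's middle; +x along it towards the blade (handle x -45 to 45, blade to 105), z up. About 0.13 kg, balances near x = 15. All scrapers look alike
- used_2: used scraper, if present; on the table left of the mat at the start; 150 mm long, lies flat. Black handle 90 x 22 wide x 20 high (grip its width from above), then a steel blade 60 x 52 wide x 3 thick, undersides level. Origin under the handle's middle; +x along it towards the blade (handle x -45 to 45, blade to 105), z up. About 0.13 kg, balances near x = 15. All scrapers look alike
- used_3: used scraper, if present; on the table left of the mat at the start; 150 mm long, lies flat. Black handle 90 x 22 wide x 20 high (grip its width from above), then a steel blade 60 x 52 wide x 3 thick, undersides level. Origin under the handle's middle; +x along it towards the blade (handle x -45 to 45, blade to 105), z up. About 0.13 kg, balances near x = 15. All scrapers look alike
- clean_1_edge (a point): middle of the blade's front edge of that scraper, 105 mm ahead of its origin
- clean_2_edge (a point): middle of the blade's front edge of that scraper, 105 mm ahead of its origin
- clean_3_edge (a point): middle of the blade's front edge of that scraper, 105 mm ahead of its origin
- used_1_edge (a point): middle of the blade's front edge of that scraper, 105 mm ahead of its origin
- used_2_edge (a point): middle of the blade's front edge of that scraper, 105 mm ahead of its origin
- used_3_edge (a point): middle of the blade's front edge of that scraper, 105 mm ahead of its origin

How it is judged:
By the outcome, as a careful person would: the job done as asked, in the order asked, and still so for the second after the job is handed in, with the robot touching nothing.
Of clean_1, clean_2, clean_3 only 2 to 3 are there at a start; the rules pass over those that are not, and their reading is None.
Of used_1, used_2, used_3 only 2 to 3 are there at a start; the rules pass over those that are not, and their reading is None.
At some moment in a run one of used_1, used_2, used_3 may be knocked a few centimetres aside while the robot is not near it.
Once in a run the grip may slacken for a moment while it holds something.
It also fails if it takes over 210 s, if anything falls off the work surface, if the arm or the gripper's body presses on something with over 40 N, if the wrist force passes 120 N, or if a joint passes its speed limit or range.

## Working session

There is one attempt and no reset: what is moved stays moved. The work goes in short steps, Python scripts to look and compute and a shell command to move; the robot and the scene stay as the last step left them, time stands still between calls to the robot, and variables do not carry over. Pictures are saved under pics/ and viewed, at most 14 in all, crops included, and the job is handed in when it is done.

```bash
ls; mkdir -p pics; python3 - <<'E'
from plant import r,optics
import cv2
print(r.get_state(), r.pinch_z)
for n in("scene","top"):
    c=optics.capture(n); cv2.imwrite(f"pics/{n}0.png",c["img"]); print(n,{k:v for k,v in c.items() if k!="img"})
E
```

```text
pics
{'time_s': 0.0, 'joints': array([-5.59731946e+01,  2.05904806e+01,  6.33129157e-01, -1.86101752e-02,
       -7.01360522e+01, -1.65065770e+01]), 'qd': array([ 0.00160161, -0.05427325,  0.03854458,  0.03805892,  0.01000344,
       -0.07582305]), 'joint_torque': array([-4.32962734e-04, -5.82717025e+01,  2.93055689e+01,  6.99732721e+00,
        6.94759452e-03, -1.13790884e-04]), 'tcp_pos': array([ 0.20301524, -0.64322918,  0.22563332]), 'eef_rot': array([ 1.79905475e+02, -9.76695598e-03, -1.62486101e+02]), 'contact_force': array([0.0829022 , 0.79572367, 0.66564252]), 'moment': array([0.00053485, 0.02126362, 0.06694373]), 'gripper_force': 0.0, 'gripper_width': 0.08773570619372237} 0.0188
scene {'fovy': 53.62698192703838, 'cx': 316.7872419779861, 'cy': 197.5462754868883, 'dist': array([-0.06812047,  0.        ,  0.        ,  0.        ,  0.        ]), 'eye': array([-0.20132682,  0.81389291,  0.6402612 ]), 'rotation': array([  63.55145665,    0.88488623, -139.86013513])}
top {'fovy': 47.701910402905874, 'cx': 312.6866562930754, 'cy': 198.36491075150073, 'dist': array([0.0030717, 0.       , 0.       , 0.       , 0.       ]), 'eye': array([ 0.36620754, -0.02412842,  1.27628098]), 'rotation': array([  4.76092354,   1.6099571 , -90.61977877])}
```

View pics/top0.png

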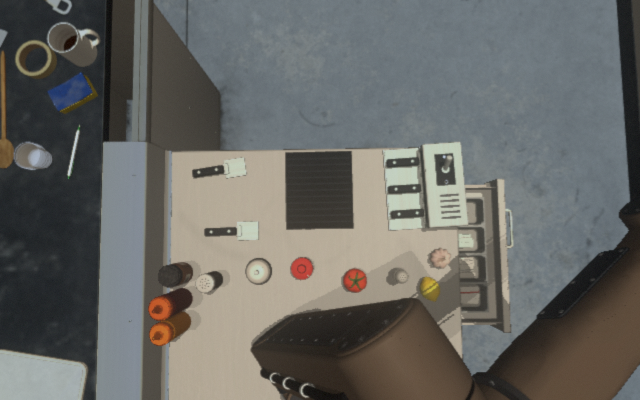

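View pics/scene0.png

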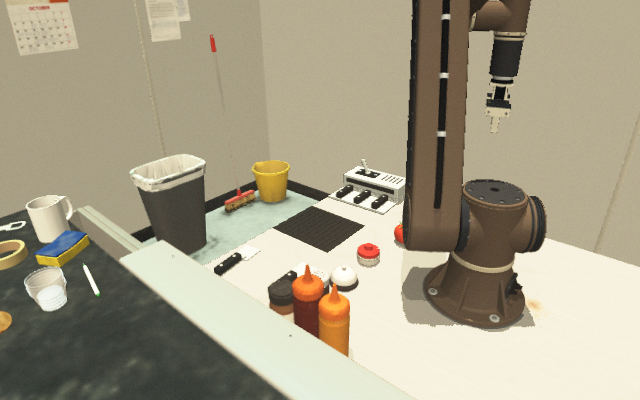

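Top view: used scrapers at about (220,168) and (232,231), mat at (319,190), steriliser on the right with three handles at (403,162), (403,188) and (406,214), and the toggle at about (446,165). There is no third used scraper. The scene view agrees. Image right is world -y and image up is +x.

```bash
cat > h.py <<'E'
import numpy as np,cv2
from scipy.spatial.transform import Rotation as R
from plant import r,optics
def cam(c,st=None):
    f=200/np.tan(np.radians(c["fovy"]/2)); K=np.array([[f,0,c["cx"]],[0,f,c["cy"]],[0,0,1.]])
    if "eye" in c: return K,R.from_euler("xyz",c["rotation"],degrees=True).as_matrix(),np.array(c["eye"])
    H=np.array(c["hand_eye"]); T=R.from_euler("xyz",st["eef_rot"],degrees=True).as_matrix()
    return K,T@H[:3,:3],st["tcp_pos"]+T@H[:3,3]
def ray(c,px,z,st=None):
    K,Rm,e=cam(c,st)
    u=cv2.undistortPoints(np.array(px,float).reshape(-1,1,2),K,np.array(c["dist"])).reshape(-1,2)
    d=np.c_[u[:,0],-u[:,1],-np.ones(len(u))]@Rm.T
    return e+d*((z-e[2])/d[:,2])[:,None]
def proj(c,P,st=None):
    K,Rm,e=cam(c,st); p=(np.array(P,float).reshape(-1,3)-e)@Rm*[1,-1,-1]
    return cv2.projectPoints(p,np.zeros(3),np.zeros(3),K,np.array(c["dist"]))[0].reshape(-1,2)
def rects(c,roi,z,thr=60,amin=60,st=None):
    x0,y0,x1,y1=roi; g=c["img"][y0:y1,x0:x1].max(2)
    m=(g<thr).astype(np.uint8)
    out=[]
    for k in cv2.findContours(m,cv2.RETR_EXTERNAL,cv2.CHAIN_APPROX_NONE)[0]:
        if cv2.contourArea(k)<amin: continue
        W=ray(c,k.reshape(-1,2)+[x0,y0],z,st)[:,:2]
        (cx,cy),(w,h),a=cv2.minAreaRect((W*1000).astype(np.float32))
        if w<h: w,h,a=h,w,a+90
        out.append([round(v,1) for v in(cx,cy,w,h,(a+90)%180-90)]+[k.reshape(-1,2).mean(0).round()+[x0,y0]])
    return out
E
python3 - <<'E'
from h import *
c=optics.capture("top")
for n,roi,z in(("used",(172,152,275,250),.02),("mat",(275,145,365,240),.003),("ster",(380,140,470,232),.026)):
    print(n); [print(q) for q in rects(c,roi,z)]
# ledge/hood corners
im=c["img"]; cr=cv2.resize(im[135:250,370:480],None,fx=5,fy=5,interpolation=cv2.INTER_CUBIC)
cv2.imwrite("pics/ster.png",cr)
E
```

```text
used
[551.3, 306.0, 81.9, 18.5, -83.2, array([206., 172.])]
mat
[435.3, -8.2, 104.3, 14.1, 89.3, array([319., 212.])]
[525.1, -4.9, 182.2, 159.7, 89.3, array([318., 186.])]
ster
```

View pics/ster.png

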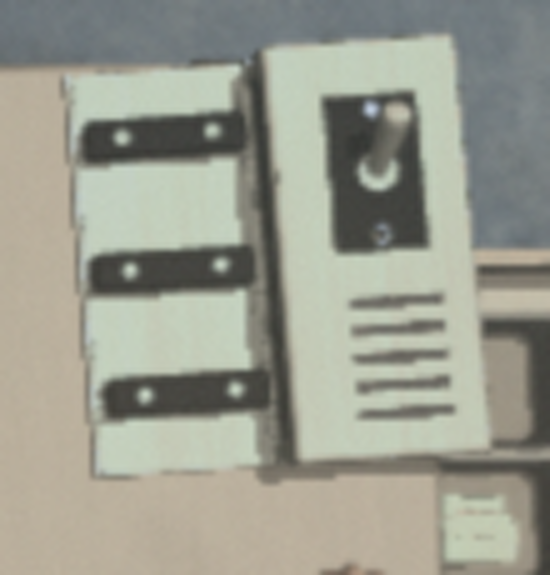

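The zoom shows the toggle pivot at crop (378,172) and tip at (397,107), so it leans to steriliser +y (ON). Hood-top corners are at (265,50), (452,35), (490,450), (297,460), and the three handles are seated.

```bash
python3 - <<'E'
from h import *
c=optics.capture("top")
f=lambda p:np.array(p)/5.+[370,135]-.4
H=ray(c,f([[265,50],[452,35],[490,450],[297,460]]),.058)[:,:2]*1e3
L=ray(c,f([[65,75],[95,475]]),.006)[:,:2]*1e3
print("hood",H.round(1)); print("ledge",L.round(1), np.linalg.norm(L[0]-L[1]))
print("sides",[np.linalg.norm(H[i]-H[i-1]).round(1) for i in range(4)])
a=(H[1]-H[0]+H[2]-H[3]); print("yaw x",np.degrees(np.arctan2(a[1],a[0])))
b=(H[0]-H[3]+H[1]-H[2]); print("yaw y-90",np.degrees(np.arctan2(b[1],b[0]))-90)
print("ctr(hood, ster x=2.5)",H.mean(0))
print("ledge mid (x=-150)",L.mean(0), "yaw", np.degrees(np.arctan2(*(L[0]-L[1])[::-1]))-90)
print("pivot",ray(c,f([[378,172]]),.062)*1e3,"tip",ray(c,f([[397,107]]),.110)*1e3)
for ends in([[83,142],[244,133]],[[91,274],[254,264]],[[104,400],[269,388]]):
    E=ray(c,f(ends),.026)[:,:2]*1e3; d=E[1]-E[0]; print("handle",E.mean(0).round(1),np.linalg.norm(d).round(1),np.degrees(np.arctan2(d[1],d[0])).round(1))
for q in rects(c,(180,155,270,250),.02,thr=75,amin=20):print(q)
E
```

```text
hood [[ 610.4 -290.7]
 [ 617.  -391.4]
 [ 392.5 -403. ]
 [ 388.4 -300.8]]
ledge [[ 608.4 -189.1]
 [ 382.2 -200.4]] 226.44359071916546
sides [np.float64(222.3), np.float64(101.0), np.float64(224.7), np.float64(102.3)]
yaw x -86.98163395412385
yaw y-90 -87.20862485873691
ctr(hood, ster x=2.5) [ 502.06115191 -346.46614315]
ledge mid (x=-150) [ 495.29555028 -194.77290941] yaw -87.1297857811982
pivot [[ 542.2063617  -348.02069055   62.        ]] tip [[ 568.99782369 -346.13868256  110.        ]]
handle [ 568.5 -240.1] 89.1 -87.6
handle [ 495.1 -243.1] 89.8 -87.2
handle [ 425.8 -248.8] 90.6 -86.5
[382.5, 269.4, 84.4, 17.8, -88.3, array([220., 231.])]
[552.0, 305.1, 86.0, 20.7, -81.3, array([208., 171.])]
```

```bash
cat >> h.py <<'E'
YAW=-87.1; O=np.array([.5024,-.3443])
ex=np.array([np.cos(np.radians(YAW)),np.sin(np.radians(YAW))]); ey=np.array([-ex[1],ex[0]])
def sw(x,y,z): return np.r_[O+ex*x/1e3+ey*y/1e3,z/1e3]   # steriliser mm -> world m
def ws(p): d=np.array(p[:2])-O; return np.round([d@ex*1e3,d@ey*1e3,p[2]*1e3 if len(p)>2 else 0],1)
def plan(*targets):  # (world xyz m, yaw): numbers for a call begun now
    s=r.get_state(); T=R.from_euler("xyz",s["eef_rot"],degrees=True)
    print("t",round(s["time_s"],1),"tcp",s["tcp_pos"].round(4),s["eef_rot"].round(1),"ster",ws(s["tcp_pos"]),"w",round(s["gripper_width"],4))
    for p,yaw in targets:
        print((T.inv().apply(np.array(p)-s["tcp_pos"])/.03).round(2),(T.inv()*R.from_euler("xyz",[180,0,yaw],degrees=True)).as_rotvec(degrees=True).round(1))
E
python3 -c "
from h import *
plan((sw(5,112,200),YAW),(sw(5,112,92),YAW),(sw(5,52,92),YAW),(sw(5,112,160),YAW))"
```

```text
t 0.2 tcp [ 0.2031 -0.6434  0.226 ] [ 179.9   -0.  -162.5] ster [ 283.6 -314.1  226. ] w 0.0875
[-16.09   5.4    0.87] [  0.1   0.  -75.4]
[-16.09   5.4    4.47] [  0.1   0.  -75.4]
[-14.15   5.9    4.47] [  0.1   0.  -75.4]
[-16.09   5.4    2.2 ] [  0.1   0.  -75.4]
```

```bash
python3 -m crank '[{"xyz":[-8,2.7,0.4],"delta_rot":[0,0,-37],"claw":1},{"xyz":[-8,2.7,0.4],"delta_rot":[0,0,-37],"claw":1},{"xyz":[-8,2.7,0.4],"delta_rot":[0,0,-37],"claw":1},{"xyz":[-8,2.7,0.4],"delta_rot":[0,0,-37],"claw":1},{"xyz":[-16.1,5.4,0.87],"delta_rot":[0,0,-75.4],"claw":1},{"xyz":[-16.1,5.4,0.87],"delta_rot":[0,0,-75.4],"claw":1},{"xyz":[-16.1,5.4,0.87],"delta_rot":[0,0,-75.4],"claw":1},{"xyz":[-16.1,5.4,0.87],"delta_rot":[0,0,-75.4],"claw":1},{"xyz":[-16.1,5.4,0.87],"delta_rot":[0,0,-75.4],"claw":1},{"xyz":[-16.1,5.4,0.87],"delta_rot":[0,0,-75.4],"claw":1},{"xyz":[-16.1,5.4,0.87],"delta_rot":[0,0,-75.4],"claw":1},{"xyz":[-16.1,5.4,0.87],"delta_rot":[0,0,-75.4],"claw":1}]' 40
python3 - <<'E'
from h import *
plan((sw(5,112,92),YAW),(sw(5,52,92),YAW),(sw(5,112,160),YAW))
s=r.get_state();c=optics.capture("wrist");cv2.imwrite("pics/w1.png",c["img"])
print("pred tip",proj(c,[sw(5,64,110),sw(5,40,60)],s))
E
```

```text
time_s: 1.7
tcp_pos: [0.614, -0.3449, 0.2009]
eef_rot: [-180.0, -0.0, -87.2]
contact_force: [-0.3, -0.3, -0.5]
gripper_width: 0.0005
gripper_force: 0.0
t 1.7 tcp [ 0.614  -0.3449  0.2009] [-180.    -0.   -87.2] ster [  6.3 111.4 200.9] w 0.0005
[-0.04 -0.02  3.63] [-0.  -0.  -0.1]
[-0.04  1.98  3.63] [-0.  -0.  -0.1]
[-0.04 -0.02  1.36] [-0.  -0.  -0.1]
pred tip [[373.62947631 200.88924737]
 [387.74612469 186.15732541]]
```

View pics/w1.png

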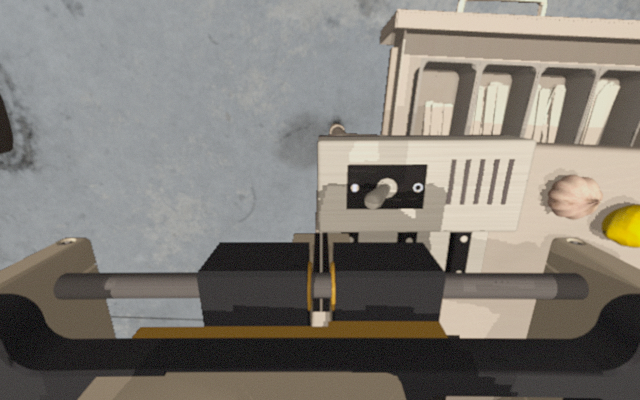

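The toggle tip shows at (373,200) and the pivot at (388,186), within 1 px of the prediction. Pushing now.

```bash
python3 -m crank '[{"xyz":[0,0,1.8],"delta_rot":[0,0,0],"claw":1},{"xyz":[0,0,3.6],"delta_rot":[0,0,0],"claw":1},{"xyz":[0,0,3.6],"delta_rot":[0,0,0],"claw":1},{"xyz":[0,0.4,3.6],"delta_rot":[0,0,0],"claw":1},{"xyz":[0,0.7,3.6],"delta_rot":[0,0,0],"claw":1},{"xyz":[0,1,3.6],"delta_rot":[0,0,0],"claw":1},{"xyz":[0,1.3,3.6],"delta_rot":[0,0,0],"claw":1},{"xyz":[0,1.6,3.6],"delta_rot":[0,0,0],"claw":1},{"xyz":[0,1.9,3.6],"delta_rot":[0,0,0],"claw":1},{"xyz":[0,2,3.6],"delta_rot":[0,0,0],"claw":1},{"xyz":[0,2,3.6],"delta_rot":[0,0,0],"claw":1},{"xyz":[0,1,3.6],"delta_rot":[0,0,0],"claw":1},{"xyz":[0,0,3],"delta_rot":[0,0,0],"claw":1},{"xyz":[0,0,0],"delta_rot":[0,0,0],"claw":1},{"xyz":[0,0,0],"delta_rot":[0,0,0],"claw":1},{"xyz":[0,0,0],"delta_rot":[0,0,0],"claw":1}]'
python3 - <<'E'
from h import *
s=r.get_state();c=optics.capture("wrist")
cv2.imwrite("pics/w2.png",cv2.resize(c["img"][120:290,290:560],None,fx=2,fy=2))
print(proj(c,[sw(5,64,110),sw(5,16,110)],s)-[290,120])
p=sw(-90,72,120); plan((p,YAW),(sw(-90,72,9),YAW))
E
```

```text
time_s: 3.75
tcp_pos: [0.6166, -0.3442, 0.2034]
eef_rot: [-179.7, -0.1, -87.1]
contact_force: [0.3, 0.4, -0.9]
gripper_width: 0.0004
gripper_force: 0.0
[[ 86.48324943  79.821938  ]
 [138.72672941  79.8986849 ]]
t 3.8 tcp [ 0.6156 -0.3437  0.2013] [-179.9   -0.   -87.1] ster [  5.2 113.1 201.3] w -0.0001
[-3.17  1.37  2.71] [-0.1 -0.   0. ]
[-3.18  1.38  6.41] [-0.1 -0.   0. ]
```

View pics/w2.png

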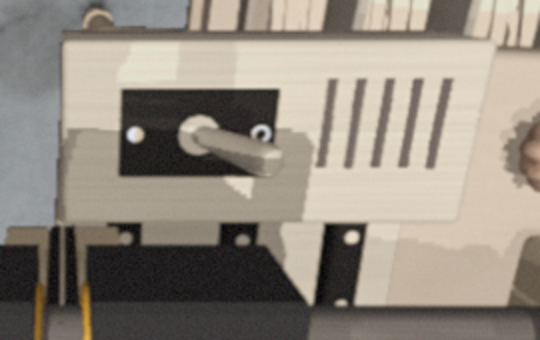

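Toggle now leans over the ring, with its tip at crop (268,157), which matches OFF. Next I check the handles from near.

```bash
python3 -m crank '[{"xyz":[-3.2,1.9,0],"delta_rot":[0,0,0],"claw":0.43},{"xyz":[-6.3,3.7,0],"delta_rot":[0,0,0],"claw":0.43},{"xyz":[-6.3,3.7,0],"delta_rot":[0,0,0],"claw":0.43},{"xyz":[-6.3,3.7,0],"delta_rot":[0,0,0],"claw":0.43},{"xyz":[-6.3,3.7,0],"delta_rot":[0,0,0],"claw":0.43},{"xyz":[-6.3,3.7,0],"delta_rot":[0,0,0],"claw":0.43}]'
python3 - <<'E'
from h import *
s=r.get_state();c=optics.capture("wrist");cv2.imwrite("pics/w3.png",c["img"])
P=[sw(-50,y,26) for y in(-72,0,72)]+[sw(-140,y,26) for y in(-72,0,72)]
print(proj(c,P,s).round())
for q in rects(c,(60,0,600,240),.026,thr=70,amin=400,st=s): print(q, ws(np.array(q[:2])/1e3))
plan((sw(-90,72,120),YAW),(sw(-90,72,9),YAW))
E
```

```text
time_s: 4.55
tcp_pos: [0.4945, -0.1607, 0.1999]
eef_rot: [179.9, -0.0, -87.1]
contact_force: [-1.0, 0.1, -0.9]
gripper_width: 0.0489
gripper_force: 0.0
[[392.  53.]
 [323.  53.]
 [254.  53.]
 [386. 140.]
 [323. 140.]
 [260. 140.]]
[499.7, -93.0, 203.1, 32.7, 0.8, array([313., 228.])] [-251.1   10.     0. ]
[497.3, -243.7, 86.6, 20.3, -86.8, array([322., 103.])] [-100.7   -0.     0. ]
[570.3, -241.0, 86.4, 21.9, -86.7, array([256., 101.])] [-99.7  73.    0. ]
[430.5, -249.2, 86.3, 21.3, -86.8, array([384., 100.])] [-98.6 -67.    0. ]
[501.7, -294.9, 210.6, 4.9, 2.9, array([321.,  52.])] [-49.4   1.8   0. ]
t 4.6 tcp [ 0.4947 -0.161   0.1998] [179.9  -0.  -87.1] ster [-183.5    1.5  199.8] w 0.0494
[ 3.12 -2.35  2.66] [ 0.1 -0.   0. ]
[ 3.12 -2.35  6.36] [ 0.1 -0.   0. ]
```

View pics/w3.png

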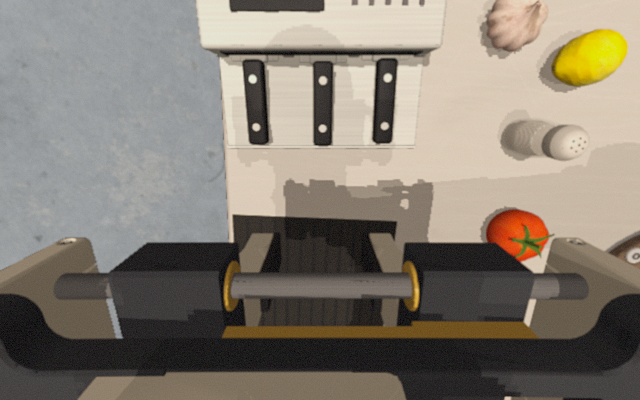

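Handles are at pixels (256,101), (322,103) and (384,100), which gives slot y of about 73, 0 and -67, all near home. Extracting clean_3.

```bash
python3 -m crank '[{"xyz":[1.5,-1.2,1.3],"delta_rot":[0,0,0],"claw":0.43},{"xyz":[3.1,-2.37,2.6],"delta_rot":[0,0,0],"claw":0.43},{"xyz":[3.1,-2.37,2.6],"delta_rot":[0,0,0],"claw":0.43},{"xyz":[3.1,-2.37,4.5],"delta_rot":[0,0,0],"claw":0.43},{"xyz":[3.1,-2.37,5.8],"delta_rot":[0,0,0],"claw":0.43},{"xyz":[3.1,-2.37,6.33],"delta_rot":[0,0,0],"claw":0.43},{"xyz":[3.1,-2.37,6.33],"delta_rot":[0,0,0],"claw":0.43},{"xyz":[3.1,-2.37,6.33],"delta_rot":[0,0,0],"claw":1},{"xyz":[3.1,-2.37,6.33],"delta_rot":[0,0,0],"claw":1},{"xyz":[3.1,-2.37,6.33],"delta_rot":[0,0,0],"claw":1},{"xyz":[3.1,-2.37,6.33],"delta_rot":[0,0,0],"claw":1}]' 45
python3 - <<'E'
from h import *
c=optics.capture("top"); M=ray(c,[[286,152],[353,151],[353.5,229],[286,229.5]],.003)[:,:2]; print(M.round(3),M.mean(0))
m=M.mean(0)
plan((np.r_[m+[.068,.03-.007],.1],YAW),(np.r_[m+[.068,.03-.007],.0085],YAW))
E
```

```text
time_s: 5.98
tcp_pos: [0.5709, -0.25, 0.0116]
eef_rot: [-179.9, -0.0, -87.1]
contact_force: [-0.5, 1.2, 6.1]
gripper_width: 0.0218
gripper_force: 45.0
[[ 0.606  0.085]
 [ 0.606 -0.106]
 [ 0.385 -0.103]
 [ 0.386  0.087]] [ 0.49588522 -0.00917958]
t 6.0 tcp [ 0.5709 -0.25    0.0116] [-179.9   -0.   -87. ] ster [-90.7  73.2  11.6] w 0.0215
[-8.79 -0.22 -2.95] [-0.1 -0.   0.1]
[-8.79 -0.22  0.1 ] [-0.1 -0.   0.1]
```

```bash
python3 -m crank '[{"xyz":[0,0,-0.08],"delta_rot":[0,0,0],"claw":1},{"xyz":[-0.5,0,-0.08],"delta_rot":[0,0,0],"claw":1},{"xyz":[-1.1,0,-0.08],"delta_rot":[0,0,0],"claw":1},{"xyz":[-1.7,0,-0.08],"delta_rot":[0,0,0],"claw":1},{"xyz":[-2.4,0,-0.1],"delta_rot":[0,0,0],"claw":1},{"xyz":[-3,0,-0.5],"delta_rot":[0,0,0],"claw":1},{"xyz":[-4,-0.1,-0.8],"delta_rot":[0,0,0],"claw":1},{"xyz":[-5,-0.2,-0.8],"delta_rot":[0,0,0],"claw":1},{"xyz":[-6,-0.2,-0.8],"delta_rot":[0,0,0],"claw":1},{"xyz":[-7,-0.2,-0.8],"delta_rot":[0,0,0],"claw":1},{"xyz":[-8,-0.2,-0.8],"delta_rot":[0,0,0],"claw":1},{"xyz":[-8.8,-0.2,-0.8],"delta_rot":[0,0,0],"claw":1},{"xyz":[-8.8,-0.2,-0.8],"delta_rot":[0,0,0],"claw":1},{"xyz":[-8.8,-0.2,-0.8],"delta_rot":[0,0,0],"claw":1}]'
python3 - <<'E'
from h import *
c=optics.capture("top");s=r.get_state();print(s["tcp_pos"],s["contact_force"])
cv2.imwrite("pics/t2.png",cv2.resize(c["img"][130:260,170:480],None,fx=2.5,fy=2.5))
E
```

```text
time_s: 7.78
tcp_pos: [0.5628, 0.0144, 0.0351]
eef_rot: [-180.0, 0.0, -87.0]
contact_force: [0.1, -0.4, -0.4]
gripper_width: 0.0212
gripper_force: 45.0
[0.56276021 0.01392491 0.03496608] [-0.5664039   0.09594714 -1.23279918]
```

View pics/t2.png

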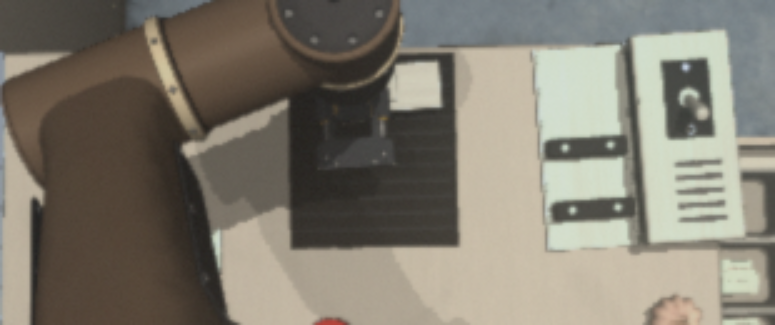

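The blade, at crop (413,85), hangs over the mat and slot_3 is empty. Lowering, then releasing.

```bash
python3 -m crank '[{"xyz":[0,0,0.5],"delta_rot":[0,0,0],"claw":1},{"xyz":[0,0,0.8],"delta_rot":[0,0,0],"claw":1},{"xyz":[0,0,0.87],"delta_rot":[0,0,0],"claw":1},{"xyz":[0,0,0.87],"delta_rot":[0,0,0],"claw":1},{"xyz":[0,0,0.87],"delta_rot":[0,0,0],"claw":0.43},{"xyz":[0,0,0.87],"delta_rot":[0,0,0],"claw":0.43},{"xyz":[0,0,0.87],"delta_rot":[0,0,0],"claw":0.43},{"xyz":[0,0,-1],"delta_rot":[0,0,0],"claw":0.43},{"xyz":[0,0,-2],"delta_rot":[0,0,0],"claw":0.43},{"xyz":[0,0,-2],"delta_rot":[0,0,0],"claw":0.43}]'
python3 -c "
from h import *
plan((sw(-90,0,100),YAW),(sw(-90,0,11.5),YAW))"
```

```text
time_s: 9.07
tcp_pos: [0.5646, 0.0145, 0.0972]
eef_rot: [-179.7, 0.1, -87.1]
contact_force: [-0.2, 0.0, -1.1]
gripper_width: 0.0498
gripper_force: 0.0
t 9.1 tcp [0.5646 0.0145 0.0972] [-1.797e+02  1.000e-01 -8.710e+01] ster [-355.2   80.3   97.2] w 0.0498
[ 8.84  2.68 -0.12] [-0.3  0.1  0. ]
[8.84 2.7  2.83] [-0.3  0.1  0. ]
```

```bash
python3 -m crank '[{"xyz":[4.4,1.4,-0.1],"delta_rot":[0,0,0],"claw":0.43},{"xyz":[8.84,2.68,-0.1],"delta_rot":[0,0,0],"claw":0.43},{"xyz":[8.84,2.68,-0.1],"delta_rot":[0,0,0],"claw":0.43},{"xyz":[8.84,2.68,-0.1],"delta_rot":[0,0,0],"claw":0.43},{"xyz":[8.84,2.68,-0.1],"delta_rot":[0,0,0],"claw":0.43},{"xyz":[8.84,2.68,-0.1],"delta_rot":[0,0,0],"claw":0.43},{"xyz":[8.84,2.68,1.4],"delta_rot":[0,0,0],"claw":0.43},{"xyz":[8.84,2.68,2.4],"delta_rot":[0,0,0],"claw":0.43},{"xyz":[8.84,2.68,2.83],"delta_rot":[0,0,0],"claw":0.43},{"xyz":[8.84,2.68,2.83],"delta_rot":[0,0,0],"claw":0.43},{"xyz":[8.84,2.68,2.83],"delta_rot":[0,0,0],"claw":1},{"xyz":[8.84,2.68,2.83],"delta_rot":[0,0,0],"claw":1},{"xyz":[8.84,2.68,2.83],"delta_rot":[0,0,0],"claw":1},{"xyz":[8.84,2.68,2.83],"delta_rot":[0,0,0],"claw":1}]'
python3 -c "
from h import *
plan(([.496,.0145,.035],YAW),([.496,.0145,.0086],YAW))"
```

```text
time_s: 10.82
tcp_pos: [0.4965, -0.255, 0.0104]
eef_rot: [-179.9, -0.0, -87.1]
contact_force: [-0.8, 1.0, 4.4]
gripper_width: 0.0215
gripper_force: 45.0
t 10.8 tcp [ 0.4965 -0.255   0.0104] [-179.9   -0.   -87.1] ster [-89.5  -1.4  10.4] w 0.0215
[-8.97 -0.44 -0.82] [-0.1 -0.   0. ]
[-8.97 -0.44  0.06] [-0.1 -0.   0. ]
```

```bash
python3 -m crank '[{"xyz":[0,0,-0.08],"delta_rot":[0,0,0],"claw":1},{"xyz":[-0.5,0,-0.08],"delta_rot":[0,0,0],"claw":1},{"xyz":[-1.1,0,-0.08],"delta_rot":[0,0,0],"claw":1},{"xyz":[-1.7,0,-0.08],"delta_rot":[0,0,0],"claw":1},{"xyz":[-2.4,0,-0.1],"delta_rot":[0,0,0],"claw":1},{"xyz":[-3,-0.1,-0.5],"delta_rot":[0,0,0],"claw":1},{"xyz":[-4,-0.2,-0.8],"delta_rot":[0,0,0],"claw":1},{"xyz":[-5,-0.3,-0.8],"delta_rot":[0,0,0],"claw":1},{"xyz":[-6,-0.44,-0.8],"delta_rot":[0,0,0],"claw":1},{"xyz":[-7,-0.44,-0.8],"delta_rot":[0,0,0],"claw":1},{"xyz":[-8,-0.44,-0.8],"delta_rot":[0,0,0],"claw":1},{"xyz":[-8.97,-0.44,-0.8],"delta_rot":[0,0,0],"claw":1},{"xyz":[-8.97,-0.44,-0.8],"delta_rot":[0,0,0],"claw":1},{"xyz":[-8.97,-0.44,-0.8],"delta_rot":[0,0,0],"claw":1}]'
python3 -m crank '[{"xyz":[0,0,0.5],"delta_rot":[0,0,0],"claw":1},{"xyz":[0,0,0.8],"delta_rot":[0,0,0],"claw":1},{"xyz":[0,0,0.88],"delta_rot":[0,0,0],"claw":1},{"xyz":[0,0,0.88],"delta_rot":[0,0,0],"claw":1},{"xyz":[0,0,0.88],"delta_rot":[0,0,0],"claw":0.43},{"xyz":[0,0,0.88],"delta_rot":[0,0,0],"claw":0.43},{"xyz":[0,0,0.88],"delta_rot":[0,0,0],"claw":0.43},{"xyz":[0,0,-1],"delta_rot":[0,0,0],"claw":0.43},{"xyz":[0,0,-2],"delta_rot":[0,0,0],"claw":0.43},{"xyz":[0,0,-2],"delta_rot":[0,0,0],"claw":0.43}]'
python3 -c "
from h import *
plan((sw(-90,-68.5,100),YAW),(sw(-90,-68.5,11.5),YAW))"
```

```text
time_s: 12.58
tcp_pos: [0.4955, 0.015, 0.0342]
eef_rot: [-180.0, 0.0, -87.0]
contact_force: [0.2, 0.8, -2.0]
gripper_width: 0.0215
gripper_force: 45.0
time_s: 13.82
tcp_pos: [0.4972, 0.0151, 0.0963]
eef_rot: [-179.7, 0.1, -87.1]
contact_force: [0.7, 0.3, -1.0]
gripper_width: 0.0499
gripper_force: 0.0
t 13.8 tcp [0.4972 0.0151 0.0963] [-1.797e+02  1.000e-01 -8.710e+01] ster [-359.2   13.    96.3] w 0.0499
[ 8.97  2.72 -0.15] [-0.3  0.1  0. ]
[8.98 2.74 2.8 ] [-0.3  0.1  0. ]
```

```bash
python3 -m crank '[{"xyz":[4.5,1.4,-0.1],"delta_rot":[0,0,0],"claw":0.43},{"xyz":[8.97,2.72,-0.1],"delta_rot":[0,0,0],"claw":0.43},{"xyz":[8.97,2.72,-0.1],"delta_rot":[0,0,0],"claw":0.43},{"xyz":[8.97,2.72,-0.1],"delta_rot":[0,0,0],"claw":0.43},{"xyz":[8.97,2.72,-0.1],"delta_rot":[0,0,0],"claw":0.43},{"xyz":[8.97,2.72,-0.1],"delta_rot":[0,0,0],"claw":0.43},{"xyz":[8.97,2.72,1.4],"delta_rot":[0,0,0],"claw":0.43},{"xyz":[8.97,2.72,2.4],"delta_rot":[0,0,0],"claw":0.43},{"xyz":[8.97,2.72,2.8],"delta_rot":[0,0,0],"claw":0.43},{"xyz":[8.97,2.72,2.8],"delta_rot":[0,0,0],"claw":0.43},{"xyz":[8.97,2.72,2.8],"delta_rot":[0,0,0],"claw":1},{"xyz":[8.97,2.72,2.8],"delta_rot":[0,0,0],"claw":1},{"xyz":[8.97,2.72,2.8],"delta_rot":[0,0,0],"claw":1},{"xyz":[8.97,2.72,2.8],"delta_rot":[0,0,0],"claw":1}]'
python3 -c "
from h import *
plan(([.428,.0145,.035],YAW),([.428,.0145,.0086],YAW))"
```

```text
time_s: 15.58
tcp_pos: [0.4281, -0.2585, 0.0103]
eef_rot: [-179.9, -0.0, -87.1]
contact_force: [0.2, 0.6, 5.2]
gripper_width: 0.0216
gripper_force: 45.0
t 15.6 tcp [ 0.4281 -0.2585  0.0103] [-179.9   -0.   -87.1] ster [-89.5 -69.9  10.3] w 0.0216
[-9.09 -0.46 -0.83] [-0.1 -0.   0. ]
[-9.09 -0.46  0.05] [-0.1 -0.   0. ]
```

```bash
python3 -m crank '[{"xyz":[0,0,-0.08],"delta_rot":[0,0,0],"claw":1},{"xyz":[-0.5,0,-0.08],"delta_rot":[0,0,0],"claw":1},{"xyz":[-1.1,0,-0.08],"delta_rot":[0,0,0],"claw":1},{"xyz":[-1.7,0,-0.08],"delta_rot":[0,0,0],"claw":1},{"xyz":[-2.4,0,-0.1],"delta_rot":[0,0,0],"claw":1},{"xyz":[-3,-0.1,-0.5],"delta_rot":[0,0,0],"claw":1},{"xyz":[-4,-0.2,-0.8],"delta_rot":[0,0,0],"claw":1},{"xyz":[-5,-0.3,-0.8],"delta_rot":[0,0,0],"claw":1},{"xyz":[-6,-0.46,-0.8],"delta_rot":[0,0,0],"claw":1},{"xyz":[-7,-0.46,-0.8],"delta_rot":[0,0,0],"claw":1},{"xyz":[-8,-0.46,-0.8],"delta_rot":[0,0,0],"claw":1},{"xyz":[-9.1,-0.46,-0.8],"delta_rot":[0,0,0],"claw":1},{"xyz":[-9.1,-0.46,-0.8],"delta_rot":[0,0,0],"claw":1},{"xyz":[-9.1,-0.46,-0.8],"delta_rot":[0,0,0],"claw":1}]'
python3 -m crank '[{"xyz":[0,0,0.5],"delta_rot":[0,0,0],"claw":1},{"xyz":[0,0,0.8],"delta_rot":[0,0,0],"claw":1},{"xyz":[0,0,0.88],"delta_rot":[0,0,0],"claw":1},{"xyz":[0,0,0.88],"delta_rot":[0,0,0],"claw":1},{"xyz":[0,0,0.88],"delta_rot":[0,0,0],"claw":0.43},{"xyz":[0,0,0.88],"delta_rot":[0,0,0],"claw":0.43},{"xyz":[0,0,0.88],"delta_rot":[0,0,0],"claw":0.43},{"xyz":[0,0,-1],"delta_rot":[0,0,0],"claw":0.43},{"xyz":[0,0,-3],"delta_rot":[0,0,0],"claw":0.43},{"xyz":[2,-2,-6],"delta_rot":[0,0,0],"claw":0.43},{"xyz":[4,-2,-6],"delta_rot":[0,0,0],"claw":0.43},{"xyz":[6,-2,-6],"delta_rot":[0,0,0],"claw":0.43},{"xyz":[8,-2,-6],"delta_rot":[0,0,0],"claw":0.43},{"xyz":[8,-2,-6],"delta_rot":[0,0,0],"claw":0.43},{"xyz":[8,-2,-6],"delta_rot":[0,0,0],"claw":0.43}]'
python3 - <<'E'
from h import *
c=optics.capture("top");s=r.get_state();print(s["tcp_pos"])
cv2.imwrite("pics/t3.png",cv2.resize(c["img"][130:260,170:480],None,fx=2.5,fy=2.5))
for q in rects(c,(180,155,272,250),.02,thr=75,amin=20):print(q)
E
```

```text
time_s: 17.32
tcp_pos: [0.427, 0.0151, 0.0335]
eef_rot: [180.0, -0.0, -87.0]
contact_force: [-0.2, 0.5, -1.9]
gripper_width: 0.0215
gripper_force: 45.0
time_s: 19.2
tcp_pos: [0.4995, -0.2238, 0.2132]
eef_rot: [180.0, -0.0, -87.3]
contact_force: [0.5, -0.5, -0.3]
gripper_width: 0.05
gripper_force: 0.0
[ 0.49933968 -0.22266154  0.21318372]
[383.3, 259.6, 64.6, 16.7, 89.4, array([224., 231.])]
[552.3, 304.9, 85.6, 20.0, -82.0, array([208., 171.])]
```

View pics/t3.png

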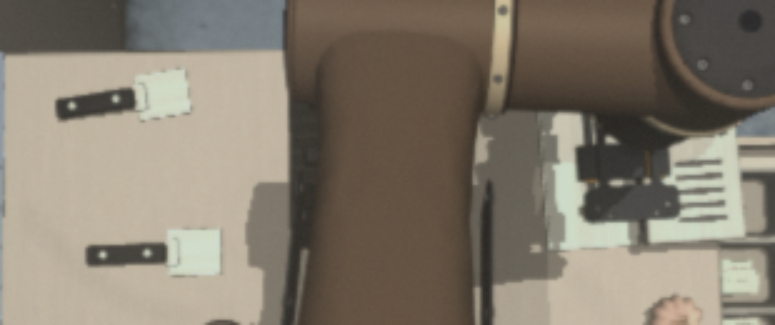

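Used A: handle back end at crop (57,107), blade edge at (187,91). Used B: back end at (87,256), blade edge at (221,252). The mat is hidden by the arm for now.

```bash
python3 - <<'E'
from h import *
c=optics.capture("top")
f=lambda p:np.array([p])/2.5+[170,130]-.3
for n,b,m,e in(("A",(56,107),(134,97.5),(187,91)),("B",(86.5,256),(167,253),(221,252))):
    B=ray(c,f(b),.015)[0];M=ray(c,f(m),.02)[0];E=ray(c,f(e),.003)[0]; d=E-B; y=np.degrees(np.arctan2(d[1],d[0])); L=np.hypot(*d[:2])
    o=E[:2]-d[:2]/L*.105; print(n,"len",L.round(4),"yaw",y.round(1),"origin",o.round(4),"handle mid",((B+M)/2)[:2].round(4))
    u=d[:2]/L; plan((np.r_[o+u*.006,.12],y))
    np.save(n+".npy",np.r_[o,y])
E
```

```text
A len 0.148 yaw -83.0 origin [0.5549 0.3084] handle mid [0.5541 0.3061]
t 19.3 tcp [ 0.4994 -0.2219  0.2133] [180.    0.  -87.2] ster [-122.4    3.2  213.3] w 0.0504
[-17.36  -2.74   3.11] [ 0.   0.  -4.1]
B len 0.1494 yaw -88.9 origin [0.3818 0.2704] handle mid [0.382 0.269]
t 19.3 tcp [ 0.4994 -0.2219  0.2133] [180.    0.  -87.2] ster [-122.4    3.2  213.3] w 0.0504
[-16.38   3.1    3.12] [0.  0.  1.7]
```

```bash
python3 -m crank '[{"xyz":[-3,-0.5,0],"delta_rot":[0,0,0],"claw":0.25},{"xyz":[-5,-0.9,0],"delta_rot":[0,0,0],"claw":0.25},{"xyz":[-7,-1.3,0],"delta_rot":[0,0,0],"claw":0.25},{"xyz":[-9,-1.7,0],"delta_rot":[0,0,0],"claw":0.25},{"xyz":[-11,-2,0],"delta_rot":[0,0,0],"claw":0.25},{"xyz":[-13,-2.4,0],"delta_rot":[0,0,0],"claw":0.25},{"xyz":[-15,-2.7,1],"delta_rot":[0,0,-2],"claw":0.25},{"xyz":[-17.33,-2.74,2],"delta_rot":[0,0,-4.1],"claw":0.25},{"xyz":[-17.33,-2.74,3.1],"delta_rot":[0,0,-4.1],"claw":0.25},{"xyz":[-17.33,-2.74,3.1],"delta_rot":[0,0,-4.1],"claw":0.25},{"xyz":[-17.33,-2.74,3.1],"delta_rot":[0,0,-4.1],"claw":0.25}]'
python3 - <<'E'
from h import *
s=r.get_state();c=optics.capture("wrist");cv2.imwrite("pics/w4.png",c["img"])
A=np.load("A.npy");y=A[2];u=np.array([np.cos(np.radians(y)),np.sin(np.radians(y))])
print(proj(c,[np.r_[A[:2]+u*.105,.003],np.r_[A[:2]+u*.045,.02]],s))
plan((np.r_[A[:2]+u*.006,.007],y))
E
```

```text
time_s: 20.68
tcp_pos: [0.5548, 0.3024, 0.121]
eef_rot: [-180.0, -0.0, -82.9]
contact_force: [1.3, -0.2, 0.5]
gripper_width: 0.0657
gripper_force: 0.0
[[321.12248762  85.67417156]
 [320.97144257 155.42609497]]
t 20.7 tcp [0.5554 0.3021 0.1219] [-179.9    0.   -82.9] ster [-642.9   85.7  121.9] w 0.0656
[-0.01 -0.    3.83] [-0.1  0.   0.1]
```

View pics/w4.png

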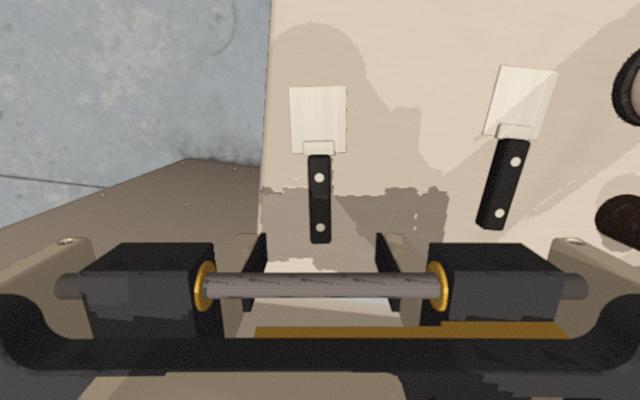

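The wrist view shows A centred at (318,86)–(319,243), as predicted. B now looks turned, with its blade edge at (528,68) and handle back end at (489,228), so it has probably been knocked; I'll re-measure it later. Grasping A.

```bash
python3 -m crank '[{"xyz":[0,0,1.5],"delta_rot":[0,0,0],"claw":0.25},{"xyz":[0,0,3],"delta_rot":[0,0,0],"claw":0.25},{"xyz":[0,0,3.6],"delta_rot":[0,0,0],"claw":0.25},{"xyz":[0,0,3.83],"delta_rot":[0,0,0],"claw":0.25},{"xyz":[0,0,3.83],"delta_rot":[0,0,0],"claw":0.25},{"xyz":[0,0,3.83],"delta_rot":[0,0,0],"claw":1},{"xyz":[0,0,3.83],"delta_rot":[0,0,0],"claw":1},{"xyz":[0,0,3.83],"delta_rot":[0,0,0],"claw":1},{"xyz":[0,0,3.83],"delta_rot":[0,0,0],"claw":1},{"xyz":[0,0,3.83],"delta_rot":[0,0,0],"claw":1}]' 50
python3 - <<'E'
from h import *
plan((sw(-175,72,60),YAW),(sw(-175,72,20),YAW))
E
```

```text
time_s: 21.98
tcp_pos: [0.5554, 0.3018, 0.0058]
eef_rot: [-180.0, 0.0, -83.0]
contact_force: [-0.5, 0.2, 1.8]
gripper_width: 0.0217
gripper_force: 50.4
t 22.0 tcp [0.5554 0.3018 0.0058] [-180.    0.  -83.] ster [-642.6   85.6    5.8] w 0.0217
[15.51  1.57 -1.81] [-0.   0.   4.1]
[15.51  1.57 -0.47] [-0.   0.   4.1]
```

```bash
python3 -m crank '[{"xyz":[0,0,-1],"delta_rot":[0,0,0],"claw":1},{"xyz":[0,0,-2.3],"delta_rot":[0,0,0],"claw":1},{"xyz":[1.2,0.1,-2.5],"delta_rot":[0,0,0],"claw":1},{"xyz":[2.4,0.2,-2.5],"delta_rot":[0,0,0],"claw":1},{"xyz":[3.7,0.3,-2.5],"delta_rot":[0,0,1],"claw":1},{"xyz":[5,0.5,-2.5],"delta_rot":[0,0,2],"claw":1},{"xyz":[6.3,0.6,-2.5],"delta_rot":[0,0,3],"claw":1},{"xyz":[7.6,0.8,-2.5],"delta_rot":[0,0,4.1],"claw":1},{"xyz":[8.9,0.9,-2.5],"delta_rot":[0,0,4.1],"claw":1},{"xyz":[10.2,1,-2.5],"delta_rot":[0,0,4.1],"claw":1},{"xyz":[11.5,1.2,-2.5],"delta_rot":[0,0,4.1],"claw":1},{"xyz":[12.8,1.3,-2.5],"delta_rot":[0,0,4.1],"claw":1},{"xyz":[14,1.4,-2.5],"delta_rot":[0,0,4.1],"claw":1},{"xyz":[14.9,1.5,-2.5],"delta_rot":[0,0,4.1],"claw":1},{"xyz":[15.4,1.57,-2.2],"delta_rot":[0,0,4.1],"claw":1},{"xyz":[15.5,1.57,-1.2],"delta_rot":[0,0,4.1],"claw":1},{"xyz":[15.5,1.57,-0.47],"delta_rot":[0,0,4.1],"claw":1},{"xyz":[15.5,1.57,-0.47],"delta_rot":[0,0,4.1],"claw":1},{"xyz":[15.5,1.57,-0.47],"delta_rot":[0,0,4.1],"claw":1}]'
python3 - <<'E'
from h import *
s=r.get_state();c=optics.capture("wrist");cv2.imwrite("pics/w5.png",c["img"])
x=s["tcp_pos"];
print(proj(c,[sw(-50,72-26,8),sw(-50,72+26,8)],s), "edge pred",proj(c,[sw(-76,72-26,16),sw(-76,72+26,16)],s))
plan((sw(-175,72,14.5),YAW),(sw(-89,72,14.5),YAW),(sw(-89,72,12),YAW))
E
```

```text
time_s: 24.35
tcp_pos: [0.5659, -0.1653, 0.0203]
eef_rot: [-180.0, -0.0, -87.0]
contact_force: [0.0, -0.0, -2.0]
gripper_width: 0.0217
gripper_force: 49.8
[[373.68917108  17.26475643]
 [273.37415069  17.22563307]] edge pred [[373.46434035  70.22829819]
 [273.53493638  70.18888405]]
t 24.4 tcp [ 0.5661 -0.1653  0.0207] [-179.9   -0.   -87. ] ster [-175.5   72.7   20.7] w 0.0219
[0.02 0.02 0.21] [-0.1 -0.   0.1]
[2.88 0.03 0.21] [-0.1 -0.   0.1]
[2.88 0.03 0.29] [-0.1 -0.   0.1]
```

View pics/w5.png

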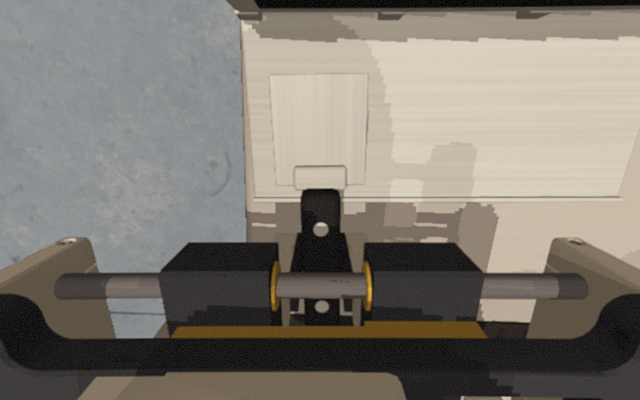

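Blade edge corners are at (271,74) and (368,74), straight and about 2 mm toward +y. I check against the ledge front corners at (253,198) and (621,198).

```bash
python3 - <<'E'
from h import *
s=r.get_state();c=optics.capture("wrist")
print([ws(p) for p in ray(c,[[253,198],[621,198],[244,17]],.006,s)], "blade",[ws(p) for p in ray(c,[[271,74],[368,74],[276,185],[365,185]],.0175,s)])
E
```

```text
[array([-149.3,  116.6,    6. ]), array([-149.1, -114.1,    6. ]), array([-49.3, 114.1,   6. ])] blade [array([-77.9,  99.5,  17.5]), array([-77.9,  49.2,  17.5]), array([-137.6,   99.8,   17.5]), array([-137.5,   47.9,   17.5])]
```

```bash
python3 -m crank '[{"xyz":[0,0.03,0.21],"delta_rot":[0,0,0],"claw":1},{"xyz":[0,0.03,0.21],"delta_rot":[0,0,0],"claw":1},{"xyz":[0.4,0.03,0.21],"delta_rot":[0,0,0],"claw":1},{"xyz":[0.8,0.03,0.21],"delta_rot":[0,0,0],"claw":1},{"xyz":[1.2,0.03,0.21],"delta_rot":[0,0,0],"claw":1},{"xyz":[1.6,0.03,0.21],"delta_rot":[0,0,0],"claw":1},{"xyz":[2,0.03,0.21],"delta_rot":[0,0,0],"claw":1},{"xyz":[2.4,0.03,0.21],"delta_rot":[0,0,0],"claw":1},{"xyz":[2.7,0.03,0.24],"delta_rot":[0,0,0],"claw":1},{"xyz":[2.7,0.03,0.26],"delta_rot":[0,0,0],"claw":1}]'
python3 -c "
from h import *
plan((sw(-89,72,12),YAW))"
```

```text
time_s: 25.7
tcp_pos: [0.5685, -0.2472, 0.0119]
eef_rot: [180.0, 0.0, -87.1]
contact_force: [-0.6, 0.0, -0.2]
gripper_width: 0.0215
gripper_force: 49.8
t 25.7 tcp [ 0.5685 -0.2472  0.0119] [180.    0.  -87.1] ster [-93.7  71.   11.9] w 0.0215
[ 0.16 -0.03 -0.  ] [ 0.  0. -0.]
```

Entered freely, no force. Push home in small steps.

```bash
python3 -m crank '[{"xyz":[0.1,0,0],"delta_rot":[0,0,0],"claw":1},{"xyz":[0.15,0,0],"delta_rot":[0,0,0],"claw":1},{"xyz":[0.2,0,0],"delta_rot":[0,0,0],"claw":1},{"xyz":[0.2,0,0],"delta_rot":[0,0,0],"claw":1}]'; python3 -m crank '[{"xyz":[0.05,0,0],"delta_rot":[0,0,0],"claw":1},{"xyz":[0.1,0,0],"delta_rot":[0,0,0],"claw":1},{"xyz":[0.1,0,0],"delta_rot":[0,0,0],"claw":1}]'
python3 -c "
from h import *
plan()"
```

```text
time_s: 26.2
tcp_pos: [0.569, -0.2518, 0.012]
eef_rot: [-180.0, 0.0, -87.1]
contact_force: [-0.7, 3.8, 0.1]
gripper_width: 0.0216
gripper_force: 49.8
time_s: 26.58
tcp_pos: [0.569, -0.2521, 0.012]
eef_rot: [180.0, 0.2, -87.1]
contact_force: [-1.1, 21.8, 5.9]
gripper_width: 0.0216
gripper_force: 49.8
t 26.6 tcp [ 0.569  -0.2521  0.012 ] [180.    0.2 -87.1] ster [-88.7  71.2  12. ] w 0.0216
```

Home: 22 N reaction at the face. Release, rise, and re-measure B.

```bash
python3 -m crank '[{"xyz":[-0.12,0,0],"delta_rot":[0,0,0],"claw":1},{"xyz":[-0.12,0,0],"delta_rot":[0,0,0],"claw":0.43},{"xyz":[-0.12,0,0],"delta_rot":[0,0,0],"claw":0.43},{"xyz":[-0.12,0,0],"delta_rot":[0,0,0],"claw":0.43},{"xyz":[-0.12,0,0],"delta_rot":[0,0,0],"claw":0.43},{"xyz":[-0.12,0,-2],"delta_rot":[0,0,0],"claw":0.43},{"xyz":[-0.12,0,-4],"delta_rot":[0,0,0],"claw":0.43},{"xyz":[-1.5,0,-6],"delta_rot":[0,0,0],"claw":0.43},{"xyz":[-2.5,2,-6],"delta_rot":[0,0,0],"claw":0.43},{"xyz":[-2.5,2,-6],"delta_rot":[0,0,0],"claw":0.43}]'
python3 - <<'E'
from h import *
s=r.get_state()
c=optics.capture("top"); cv2.imwrite("pics/t4.png",cv2.resize(c["img"][150:260,170:280],None,fx=5,fy=5,interpolation=cv2.INTER_CUBIC))
w=optics.capture("wrist")
for q in rects(w,(60,0,600,240),.026,thr=70,amin=400,st=s): print(q, ws(np.array(q[:2])/1e3))
plan()
E
```

```text
time_s: 27.82
tcp_pos: [0.5029, -0.1824, 0.1935]
eef_rot: [-179.9, 0.0, -87.0]
contact_force: [-0.1, -0.6, 0.6]
gripper_width: 0.0498
gripper_force: 0.0
[498.5, -250.1, 210.3, 89.7, 3.0, array([311.,  91.])] [-94.3   0.9   0. ]
[548.0, -344.1, 91.7, 31.0, 3.0, array([285.,  18.])] [ 2.1 45.6  0. ]
t 27.9 tcp [ 0.5049 -0.1833  0.193 ] [-179.9   -0.   -87. ] ster [-160.6   10.6  193. ] w 0.0497
```

View pics/t4.png

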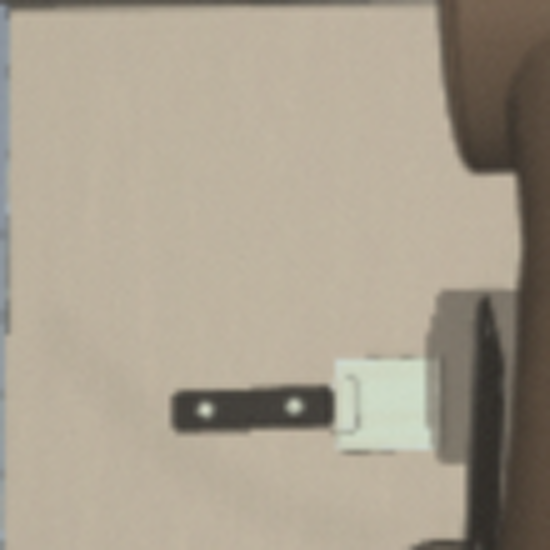

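B is where it was (handle crop (172,412)–(333,405), blade edge (438,402)); no knock after all. Going to B.

```bash
python3 - <<'E'
from h import *
B=np.load("B.npy");y=B[2];u=np.array([np.cos(np.radians(y)),np.sin(np.radians(y))])
print(B); plan((np.r_[B[:2]+u*.006,.12],y))
E
```

```text
[  0.38176349   0.27036117 -88.87406168]
t 27.9 tcp [ 0.5049 -0.1833  0.193 ] [-179.9   -0.   -87. ] ster [-160.6   10.6  193. ] w 0.0497
[-15.12   3.33   2.43] [-0.1 -0.   1.8]
```

```bash
python3 -m crank '[{"xyz":[-2,0.2,0],"delta_rot":[0,0,0],"claw":0.25},{"xyz":[-4,0.5,0],"delta_rot":[0,0,0],"claw":0.25},{"xyz":[-6,0.8,0],"delta_rot":[0,0,0],"claw":0.25},{"xyz":[-8,1.3,0],"delta_rot":[0,0,0],"claw":0.25},{"xyz":[-10,1.8,0],"delta_rot":[0,0,0],"claw":0.25},{"xyz":[-12,2.4,0],"delta_rot":[0,0,0.8],"claw":0.25},{"xyz":[-14,3,0.6],"delta_rot":[0,0,1.8],"claw":0.25},{"xyz":[-15.1,3.33,1.5],"delta_rot":[0,0,1.8],"claw":0.25},{"xyz":[-15.1,3.33,2.4],"delta_rot":[0,0,1.8],"claw":0.25},{"xyz":[-15.1,3.33,2.4],"delta_rot":[0,0,1.8],"claw":0.25},{"xyz":[-15.1,3.33,2.4],"delta_rot":[0,0,1.8],"claw":0.25},{"xyz":[-15.1,3.33,2.4],"delta_rot":[0,0,1.8],"claw":0.25}]'
python3 - <<'E'
from h import *
s=r.get_state();c=optics.capture("wrist");cv2.imwrite("pics/w6.png",c["img"])
A=np.load("B.npy");y=A[2];u=np.array([np.cos(np.radians(y)),np.sin(np.radians(y))])
print(proj(c,[np.r_[A[:2]+u*.105,.003],np.r_[A[:2]+u*.045,.02]],s))
plan((np.r_[A[:2]+u*.006,.007],y))
E
```

```text
time_s: 29.42
tcp_pos: [0.3834, 0.2639, 0.1211]
eef_rot: [-179.9, 0.1, -88.9]
contact_force: [1.3, -0.4, -0.8]
gripper_width: 0.0658
gripper_force: 0.0
[[323.44334137  85.81447173]
 [323.5074576  155.5992    ]]
t 29.5 tcp [0.3833 0.2639 0.1211] [-1.799e+02  1.000e-01 -8.890e+01] ster [-613.4  -88.2  121.1] w 0.0657
[-0.01  0.05  3.8 ] [-0.1  0.1 -0.1]
```

View pics/w6.png

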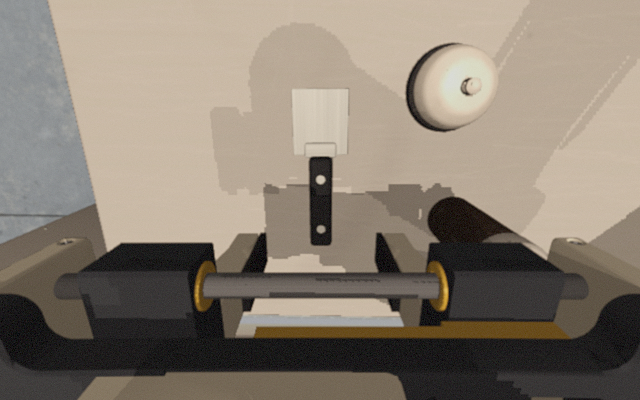

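B is aligned, with its blade edge at (320,88) as predicted. The dark jar at about (440–500, 200–250) is close to the gripper body's path, so I check clearance first.

```bash
python3 - <<'E'
from h import *
s=r.get_state();c=optics.capture("wrist")
for z in(.06,.08,.1): print(z,"jar edge pts",ray(c,[[430,218],[437,203],[455,199]],z,s)[:,:2].round(3).tolist())
t=optics.capture("top")
for z in(.05,.08,.1): print(z,"white shaker, black jar",ray(t,[[209,270],[177,261]],z)[:,:2].round(3).tolist())
E
```

```text
0.06 jar edge pts [[0.295, 0.268], [0.291, 0.255], [0.277, 0.252]]
0.08 jar edge pts [[0.303, 0.26], [0.299, 0.249], [0.287, 0.245]]
0.1 jar edge pts [[0.311, 0.252], [0.308, 0.242], [0.297, 0.239]]
0.05 white shaker, black jar [[0.278, 0.292], [0.303, 0.379]]
0.08 white shaker, black jar [[0.28, 0.284], [0.305, 0.369]]
0.1 white shaker, black jar [[0.282, 0.279], [0.306, 0.363]]
```

The shaker's edge (x≈0.28) would pass only about 5 mm from the body's edge. So I open fully and come down 22 mm further out (+x); closing will draw the handle over, away from the shaker.

```bash
python3 -m crank '[{"xyz":[0.1,-0.7,0],"delta_rot":[0,0,0],"claw":0},{"xyz":[0.1,-0.7,0],"delta_rot":[0,0,0],"claw":0},{"xyz":[0.1,-0.7,0],"delta_rot":[0,0,0],"claw":0},{"xyz":[0.1,-0.7,1.5],"delta_rot":[0,0,0],"claw":0},{"xyz":[0.1,-0.7,3],"delta_rot":[0,0,0],"claw":0},{"xyz":[0.1,-0.7,3.6],"delta_rot":[0,0,0],"claw":0},{"xyz":[0.1,-0.7,3.8],"delta_rot":[0,0,0],"claw":0},{"xyz":[0.1,-0.7,3.8],"delta_rot":[0,0,0],"claw":0.3},{"xyz":[0.1,-0.7,3.8],"delta_rot":[0,0,0],"claw":0.5},{"xyz":[0.1,-0.7,3.8],"delta_rot":[0,0,0],"claw":0.7},{"xyz":[0.1,-0.7,3.8],"delta_rot":[0,0,0],"claw":1},{"xyz":[0.1,-0.7,3.8],"delta_rot":[0,0,0],"claw":1},{"xyz":[0.1,-0.7,3.8],"delta_rot":[0,0,0],"claw":1},{"xyz":[0.1,-0.7,3.8],"delta_rot":[0,0,0],"claw":1}]' 50
python3 - <<'E'
from h import *
plan((sw(-175,-72,75),YAW),(sw(-175,-72,20),YAW))
s=r.get_state();c=optics.capture("wrist");g=c["img"].max(2);cv2.imwrite("pics/w7.png",c["img"])
E
```

```text
time_s: 31.32
tcp_pos: [0.4035, 0.261, 0.006]
eef_rot: [180.0, -0.0, -88.9]
contact_force: [-0.9, -0.3, 0.4]
gripper_width: 0.0235
gripper_force: 0.5
t 31.3 tcp [0.4035 0.261  0.006 ] [180.   -0.  -88.9] ster [-609.6  -68.1    6. ] w 0.0235
[14.48 -0.32 -2.3 ] [ 0.  -0.  -1.8]
[14.48 -0.32 -0.46] [ 0.  -0.  -1.8]
```

```bash
python3 -m crank '[{"xyz":[0,0,0],"delta_rot":[0,0,0],"claw":1},{"xyz":[0,0,0],"delta_rot":[0,0,0],"claw":1},{"xyz":[0,0,0],"delta_rot":[0,0,0],"claw":1}]' 50
python3 - <<'E'
from h import *
plan((sw(-175,0.5,75),YAW),(sw(-175,0.5,20),YAW))
E
```

```text
time_s: 31.75
tcp_pos: [0.4036, 0.2611, 0.0061]
eef_rot: [-180.0, -0.0, -88.9]
contact_force: [0.2, -0.2, 0.9]
gripper_width: 0.0215
gripper_force: 49.1
t 31.8 tcp [0.4036 0.2611 0.0061] [-180.    -0.   -88.9] ster [-609.6  -68.     6.1] w 0.0215
[14.41 -2.73 -2.3 ] [-0.  -0.  -1.8]
[14.41 -2.73 -0.46] [-0.  -0.  -1.8]
```

```bash
python3 -m crank '[{"xyz":[0,0,-1],"delta_rot":[0,0,0],"claw":1},{"xyz":[0,0,-2.3],"delta_rot":[0,0,0],"claw":1},{"xyz":[1.2,-0.3,-2.5],"delta_rot":[0,0,0],"claw":1},{"xyz":[2.4,-0.6,-2.5],"delta_rot":[0,0,0],"claw":1},{"xyz":[3.6,-0.9,-2.5],"delta_rot":[0,0,-0.5],"claw":1},{"xyz":[4.8,-1.2,-2.5],"delta_rot":[0,0,-1],"claw":1},{"xyz":[6,-1.5,-2.5],"delta_rot":[0,0,-1.8],"claw":1},{"xyz":[7.2,-1.8,-2.5],"delta_rot":[0,0,-1.8],"claw":1},{"xyz":[8.4,-2.1,-2.5],"delta_rot":[0,0,-1.8],"claw":1},{"xyz":[9.6,-2.4,-2.5],"delta_rot":[0,0,-1.8],"claw":1},{"xyz":[10.8,-2.6,-2.5],"delta_rot":[0,0,-1.8],"claw":1},{"xyz":[12,-2.73,-2.5],"delta_rot":[0,0,-1.8],"claw":1},{"xyz":[13.2,-2.73,-2.5],"delta_rot":[0,0,-1.8],"claw":1},{"xyz":[14,-2.73,-2.5],"delta_rot":[0,0,-1.8],"claw":1},{"xyz":[14.4,-2.73,-2.2],"delta_rot":[0,0,-1.8],"claw":1},{"xyz":[14.4,-2.73,-1.2],"delta_rot":[0,0,-1.8],"claw":1},{"xyz":[14.4,-2.73,-0.46],"delta_rot":[0,0,-1.8],"claw":1},{"xyz":[14.4,-2.73,-0.46],"delta_rot":[0,0,-1.8],"claw":1},{"xyz":[14.4,-2.73,-0.46],"delta_rot":[0,0,-1.8],"claw":1}]'
python3 - <<'E'
from h import *
s=r.get_state();c=optics.capture("wrist");cv2.imwrite("pics/w8.png",c["img"])
print("pred",proj(c,[sw(-76,26,17),sw(-76,-26,17)],s).round())
plan()
E
```

```text
time_s: 34.12
tcp_pos: [0.4943, -0.169, 0.0203]
eef_rot: [-180.0, -0.0, -87.0]
contact_force: [-0.1, -0.1, -0.5]
gripper_width: 0.0216
gripper_force: 49.1
pred [[274.  70.]
 [375.  70.]]
t 34.2 tcp [ 0.4946 -0.169   0.0206] [-179.9   -0.   -87. ] ster [-175.4    1.1   20.6] w 0.0216
```

View pics/w8.png

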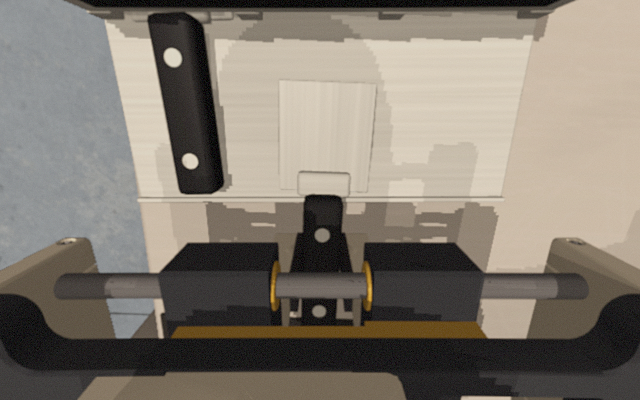

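Blade edge corners are at (279,79) and (377,83): yawed about 2° clockwise in the grip and about 6 mm further back. A −2° turn centres it on slot_2. Used A sits with its handle against the face.

```bash
python3 -m crank '[{"xyz":[0,0.02,0.1],"delta_rot":[0,0,-2],"claw":1},{"xyz":[0,0.02,0.21],"delta_rot":[0,0,-2],"claw":1},{"xyz":[0.2,0.02,0.21],"delta_rot":[0,0,-2],"claw":1},{"xyz":[0.5,0.02,0.21],"delta_rot":[0,0,-2],"claw":1},{"xyz":[0.8,0.02,0.21],"delta_rot":[0,0,-2],"claw":1},{"xyz":[1.2,0.02,0.21],"delta_rot":[0,0,-2],"claw":1},{"xyz":[1.6,0.02,0.21],"delta_rot":[0,0,-2],"claw":1},{"xyz":[2,0.02,0.21],"delta_rot":[0,0,-2],"claw":1},{"xyz":[2.4,0.02,0.21],"delta_rot":[0,0,-2],"claw":1},{"xyz":[2.8,0.02,0.25],"delta_rot":[0,0,-2],"claw":1},{"xyz":[2.85,0.02,0.27],"delta_rot":[0,0,-2],"claw":1},{"xyz":[2.85,0.02,0.27],"delta_rot":[0,0,-2],"claw":1}]'
python3 -m crank '[{"xyz":[0.1,0,0],"delta_rot":[0,0,0],"claw":1},{"xyz":[0.15,0,0],"delta_rot":[0,0,0],"claw":1},{"xyz":[0.2,0,0],"delta_rot":[0,0,0],"claw":1},{"xyz":[0.2,0,0],"delta_rot":[0,0,0],"claw":1}]'
python3 -c "
from h import *
plan()"
```

```text
time_s: 35.67
tcp_pos: [0.4978, -0.2551, 0.0121]
eef_rot: [-180.0, -0.0, -85.1]
contact_force: [-1.0, -1.2, 3.0]
gripper_width: 0.0217
gripper_force: 49.1
time_s: 36.17
tcp_pos: [0.4985, -0.2593, 0.0121]
eef_rot: [-180.0, 0.1, -85.1]
contact_force: [-0.7, 11.4, 8.5]
gripper_width: 0.0215
gripper_force: 49.1
t 36.2 tcp [ 0.4985 -0.2593  0.0121] [-1.80e+02  1.00e-01 -8.51e+01] ster [-85.1   0.4  12.1] w 0.0215
```

```bash
python3 -m crank '[{"xyz":[0.05,0,0],"delta_rot":[0,0,0],"claw":1},{"xyz":[0.1,0,0],"delta_rot":[0,0,0],"claw":1},{"xyz":[0.1,0,0],"delta_rot":[0,0,0],"claw":1}]'
python3 -m crank '[{"xyz":[-0.14,0,0],"delta_rot":[0,0,0],"claw":1},{"xyz":[-0.14,0,0],"delta_rot":[0,0,0],"claw":0.43},{"xyz":[-0.14,0,0],"delta_rot":[0,0,0],"claw":0.43},{"xyz":[-0.14,0,0],"delta_rot":[0,0,0],"claw":0.43},{"xyz":[-0.14,0,0],"delta_rot":[0,0,0],"claw":0.43},{"xyz":[-0.14,0,-2],"delta_rot":[0,0,0],"claw":0.43},{"xyz":[-0.14,0,-4],"delta_rot":[0,0,0],"claw":0.43},{"xyz":[-2.5,0,-6],"delta_rot":[0,0,0],"claw":0.43},{"xyz":[-3.2,0,-6],"delta_rot":[0,0,-2],"claw":0.43},{"xyz":[-3.2,0,-6],"delta_rot":[0,0,2],"claw":0.43},{"xyz":[-3.2,0,-6],"delta_rot":[0,0,2],"claw":0.43}]'
python3 - <<'E'
from h import *
s=r.get_state();c=optics.capture("wrist")
t=optics.capture("scene");cv2.imwrite("pics/fin.png",np.vstack([cv2.resize(c["img"][0:200,150:490],(680,400)),cv2.resize(t["img"][150:260,260:415],(282,200))[:, :].copy() if 0 else cv2.copyMakeBorder(cv2.resize(t["img"][150:260,200:420],(400,200)),0,0,0,280,cv2.BORDER_CONSTANT)]))
print("face/home pix",(proj(c,[sw(-50,0,26),sw(-140,0,26),sw(-50,72,26),sw(-140,72,26)],s)-[150,0])*2)
plan((sw(5,-28,200),YAW),(sw(5,-28,92),YAW),(sw(5,28,92),YAW))
E
```

```text
time_s: 36.55
tcp_pos: [0.4984, -0.2597, 0.0121]
eef_rot: [-180.0, 0.2, -85.1]
contact_force: [-1.7, 30.2, 15.6]
gripper_width: 0.0216
gripper_force: 49.5
time_s: 37.92
tcp_pos: [0.4902, -0.1676, 0.1921]
eef_rot: [-179.9, 0.0, -87.0]
contact_force: [-0.7, -0.2, -1.2]
gripper_width: 0.0497
gripper_force: 0.0
face/home pix [[337.48880065 118.25626519]
 [337.6904018  294.63591797]
 [197.14903953 117.93543286]
 [209.50688369 294.45134729]]
t 38.0 tcp [ 0.49   -0.1682  0.1914] [180.   0. -87.] ster [-176.5   -3.5  191.4] w 0.0493
[ 6.05  0.83 -0.28] [0.  0.  0.1]
[6.05 0.82 3.32] [0.  0.  0.1]
[ 6.05 -1.04  3.31] [0.  0.  0.1]
```

View pics/fin.png

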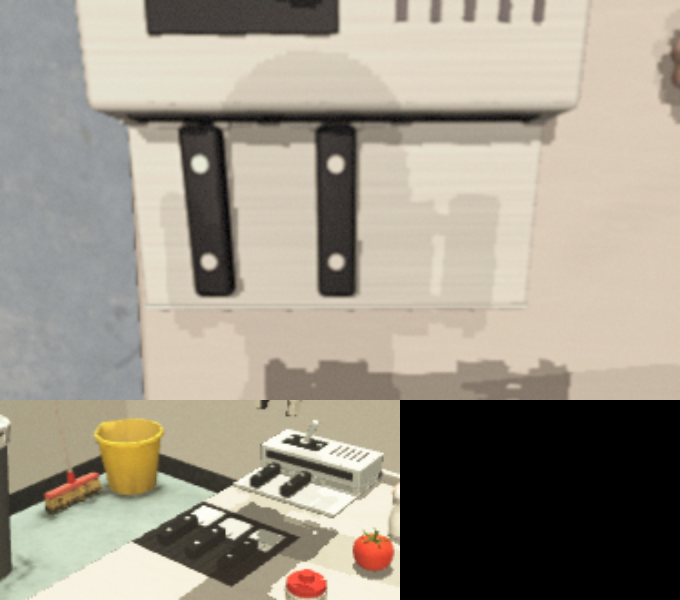

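Both used handles sit against the front (back ends at row 296, against 295 when home), and three scrapers lie side by side on the mat. Flipping the toggle back on.

```bash
python3 -m crank '[{"xyz":[2,0.98,0],"delta_rot":[0,0,0],"claw":1},{"xyz":[4,0.98,0],"delta_rot":[0,0,0],"claw":1},{"xyz":[6.05,0.98,0],"delta_rot":[0,0,0],"claw":1},{"xyz":[6.05,0.98,0],"delta_rot":[0,0,0],"claw":1},{"xyz":[6.05,0.98,0],"delta_rot":[0,0,0],"claw":1},{"xyz":[6.05,0.98,1.8],"delta_rot":[0,0,0],"claw":1},{"xyz":[6.05,0.98,3.3],"delta_rot":[0,0,0],"claw":1},{"xyz":[6.05,0.98,3.3],"delta_rot":[0,0,0],"claw":1},{"xyz":[6.05,0.6,3.3],"delta_rot":[0,0,0],"claw":1},{"xyz":[6.05,0.3,3.3],"delta_rot":[0,0,0],"claw":1},{"xyz":[6.05,0,3.3],"delta_rot":[0,0,0],"claw":1},{"xyz":[6.05,-0.3,3.3],"delta_rot":[0,0,0],"claw":1},{"xyz":[6.05,-0.6,3.3],"delta_rot":[0,0,0],"claw":1},{"xyz":[6.05,-0.9,3.3],"delta_rot":[0,0,0],"claw":1},{"xyz":[6.05,-1.02,3.3],"delta_rot":[0,0,0],"claw":1},{"xyz":[6.05,-1.02,3.3],"delta_rot":[0,0,0],"claw":1},{"xyz":[6.05,0,3.3],"delta_rot":[0,0,0],"claw":1},{"xyz":[6.05,0.98,3],"delta_rot":[0,0,0],"claw":1},{"xyz":[6.05,0.98,1],"delta_rot":[0,0,0],"claw":1},{"xyz":[6.05,0.98,0],"delta_rot":[0,0,0],"claw":1}]'
python3 -m crank '[{"xyz":[-2,-0.98,0],"delta_rot":[0,0,0],"claw":1},{"xyz":[-4,-0.98,0],"delta_rot":[0,0,0],"claw":1},{"xyz":[-4,-0.98,0],"delta_rot":[0,0,0],"claw":1},{"xyz":[-4,-0.98,0],"delta_rot":[0,0,0],"claw":1}]'
python3 - <<'E'
from h import *
plan()
s=r.get_state();c=optics.capture("wrist");g=c["img"].max(2)
for n,y0 in(("ON",64),("OFF",16)):
    # brightness along bat midpoints: bat is light over the black plate
    p=proj(c,[sw(5,40+(y0-40)*k,60+50*k) for k in(.5,.7,.9)],s).round().astype(int)
    print(n,p.tolist(),[int(g[v-1:v+2,u-1:u+2].mean()) if 0<=v<400 else None for u,v in p])
t=optics.capture("scene");i0=cv2.imread("pics/scene0.png");x=proj(t,[sw(5,64,110),sw(5,16,110)]);print(x)
u,v=proj(t,[sw(5,40,90)])[0].astype(int); sl=np.s_[v-15:v+12,u-15:u+15]
print("scene diff vs start (ON)",np.abs(t["img"][sl].astype(int)-i0[sl]).mean())
for q in rects(c,(60,0,600,240),.026,thr=70,amin=400,st=s): print(q, ws(np.array(q[:2])/1e3))
E
```

```text
time_s: 40.52
tcp_pos: [0.4704, -0.3514, 0.195]
eef_rot: [-179.8, -0.1, -87.1]
contact_force: [1.3, -0.6, 0.1]
gripper_width: 0.0006
gripper_force: 0.0
time_s: 41.02
tcp_pos: [0.4935, -0.2291, 0.1921]
eef_rot: [-180.0, -0.0, -87.0]
contact_force: [0.2, -0.4, 1.1]
gripper_width: 0.0005
gripper_force: 0.0
t 41.0 tcp [ 0.4935 -0.2291  0.1921] [-180.   -0.  -87.] ster [-115.5   -3.1  192.1] w 0.0005
ON [[256, 57], [248, 55], [238, 53]] [122, 136, 180]
OFF [[285, 57], [289, 55], [294, 53]] [67, 59, 58]
[[362.11486378 159.18187215]
 [373.35525779 161.89038117]]
scene diff vs start (ON) 4.521810699588477
[563.0, -198.0, 87.1, 22.0, -85.2, array([262., 200.])] [-143.    67.9    0. ]
[475.5, -249.4, 157.8, 86.5, 3.0, array([332., 139.])] [-96.1 -22.1   0. ]
[549.9, -350.3, 92.5, 53.3, 2.8, array([271.,  61.])] [ 8.4 47.1  0. ]
```

The toggle is ON, but slot_3's handle reads about 45 mm back, so it may have been knocked. I check numerically with the arm clear.

```bash
python3 -m crank '[{"xyz":[-2,0,0],"delta_rot":[0,0,0],"claw":1},{"xyz":[-4,0.5,0],"delta_rot":[0,0,0],"claw":1},{"xyz":[-4,0.5,0],"delta_rot":[0,0,0],"claw":1},{"xyz":[-4,0.5,0],"delta_rot":[0,0,0],"claw":1}]' | head -2
python3 - <<'E'
from h import *
s=r.get_state();c=optics.capture("wrist")
for thr in(45,60,70):
  print(thr)
  for q in rects(c,(60,0,600,235),.026,thr=thr,amin=300,st=s): print(q, ws(np.array(q[:2])/1e3))
g=c["img"].max(2)
for y in(68,72,0):
  P=proj(c,[sw(x,y,26) for x in range(-190,-45,10)],s).round().astype(int); print(y,[int(g[v,u]) if 0<=v<400 else -1 for u,v in P])
E
```

```text
time_s: 41.62
tcp_pos: [0.4725, -0.1109, 0.1919]
45
[458.3, -73.5, 122.1, 64.1, 0.7, array([338., 202.])] [-272.7  -30.3    0. ]
[561.5, -195.1, 84.5, 21.4, -86.5, array([247., 106.])] [-146.    66.6    0. ]
60
[498.2, -73.5, 203.7, 68.9, 2.2, array([297., 203.])] [-270.7    9.5    0. ]
[562.4, -195.6, 85.9, 22.3, -85.3, array([241.,  96.])] [-145.5   67.4    0. ]
[498.0, -246.1, 85.6, 20.2, -86.7, array([303.,  46.])] [-98.3   0.6   0. ]
70
[498.3, -74.5, 205.2, 68.7, 2.8, array([296., 203.])] [-269.7    9.6    0. ]
[562.2, -195.1, 86.9, 22.8, -85.5, array([241.,  97.])] [-146.    67.3    0. ]
[498.5, -246.1, 85.5, 21.4, -87.1, array([303.,  46.])] [-98.3   1.1   0. ]
68 [184, 54, 216, 51, 46, 62, 65, 220, 68, 219, 221, 224, 225, 174, -1]
72 [180, 44, 211, 48, 45, 56, 66, 225, 67, 223, 224, 225, 224, 171, -1]
0 [197, 194, 192, 196, 194, 25, 51, 225, 62, 63, 54, 59, 228, 70, -1]
```

Confirmed: the used scraper in slot_3 was knocked about 46 mm back out (handle origin at x≈-142, y≈67). I switch off again, reseat it, then switch on.

```bash
python3 -c "
from h import *
plan((sw(5,113,192),YAW),(sw(5,113,92),YAW),(sw(5,53,92),YAW))"
```

```text
t 41.7 tcp [ 0.4725 -0.1113  0.1918] [-180.    -0.   -87.2] ster [-234.2  -18.   191.8] w 0.0005
[ 7.97 -4.37 -0.01] [-0.  -0.  -0.1]
[ 7.97 -4.37  3.33] [-0.  -0.  -0.1]
[ 7.97 -2.37  3.33] [-0.  -0.  -0.1]
```

```bash
python3 -m crank '[{"xyz":[2,-1.1,0],"delta_rot":[0,0,0],"claw":1},{"xyz":[4,-2.2,0],"delta_rot":[0,0,0],"claw":1},{"xyz":[6,-3.3,0],"delta_rot":[0,0,0],"claw":1},{"xyz":[7.97,-4.37,0],"delta_rot":[0,0,0],"claw":1},{"xyz":[7.97,-4.37,0],"delta_rot":[0,0,0],"claw":1},{"xyz":[7.97,-4.37,0],"delta_rot":[0,0,0],"claw":1},{"xyz":[7.97,-4.37,1.8],"delta_rot":[0,0,0],"claw":1},{"xyz":[7.97,-4.37,3.3],"delta_rot":[0,0,0],"claw":1},{"xyz":[7.97,-4.37,3.3],"delta_rot":[0,0,0],"claw":1},{"xyz":[7.97,-3.9,3.3],"delta_rot":[0,0,0],"claw":1},{"xyz":[7.97,-3.6,3.3],"delta_rot":[0,0,0],"claw":1},{"xyz":[7.97,-3.3,3.3],"delta_rot":[0,0,0],"claw":1},{"xyz":[7.97,-3,3.3],"delta_rot":[0,0,0],"claw":1},{"xyz":[7.97,-2.7,3.3],"delta_rot":[0,0,0],"claw":1},{"xyz":[7.97,-2.4,3.3],"delta_rot":[0,0,0],"claw":1},{"xyz":[7.97,-2.37,3.3],"delta_rot":[0,0,0],"claw":1},{"xyz":[7.97,-3.3,3.3],"delta_rot":[0,0,0],"claw":1},{"xyz":[7.97,-4.37,3],"delta_rot":[0,0,0],"claw":1},{"xyz":[7.97,-4.37,1],"delta_rot":[0,0,0],"claw":1},{"xyz":[7.97,-4.37,0],"delta_rot":[0,0,0],"claw":1}]'
cat > chk.py <<'E'
from h import *
s=r.get_state();c=optics.capture("wrist");g=c["img"].max(2)
for n,y0 in(("ON",64),("OFF",16)):
    p=proj(c,[sw(5,40+(y0-40)*k,60+50*k) for k in(.5,.7,.9)],s).round().astype(int)
    print(n,p.tolist(),[int(g[v-1:v+2,u-1:u+2].mean()) if 0<=v<400 else None for u,v in p])
E
python3 chk.py
python3 -c "
from h import *
plan((sw(-140,67.5,120),YAW+1.5),(sw(-140,67.5,11.5),YAW+1.5))"
```

```text
time_s: 44.18
tcp_pos: [0.6165, -0.3428, 0.1941]
eef_rot: [-179.9, -0.1, -87.0]
contact_force: [-0.2, -0.4, 0.1]
gripper_width: 0.0004
gripper_force: 0.0
ON [[386, 193], [383, 196], [380, 200]] [170, 91, 34]
OFF [[410, 193], [419, 196], [428, 200]] [154, 150, 181]
t 44.2 tcp [ 0.6176 -0.3435  0.1983] [-179.7   -0.2  -87. ] ster [  5.1 115.1 198.3] w 0.0002
[-4.85  1.59  2.58] [-0.3 -0.2 -1.4]
[-4.86  1.62  6.2 ] [-0.3 -0.2 -1.4]
```

OFF confirmed. Grasp the displaced handle where it lies.

```bash
python3 -m crank '[{"xyz":[-1.8,0.6,0],"delta_rot":[0,0,0],"claw":0.43},{"xyz":[-3.6,1.2,1],"delta_rot":[0,0,-1],"claw":0.43},{"xyz":[-4.85,1.6,2.5],"delta_rot":[0,0,-1.4],"claw":0.43},{"xyz":[-4.85,1.6,2.5],"delta_rot":[0,0,-1.4],"claw":0.43},{"xyz":[-4.85,1.6,2.5],"delta_rot":[0,0,-1.4],"claw":0.43},{"xyz":[-4.85,1.6,4],"delta_rot":[0,0,-1.4],"claw":0.43},{"xyz":[-4.85,1.6,5.5],"delta_rot":[0,0,-1.4],"claw":0.43},{"xyz":[-4.85,1.6,6.15],"delta_rot":[0,0,-1.4],"claw":0.43},{"xyz":[-4.85,1.6,6.15],"delta_rot":[0,0,-1.4],"claw":0.43},{"xyz":[-4.85,1.6,6.15],"delta_rot":[0,0,-1.4],"claw":1},{"xyz":[-4.85,1.6,6.15],"delta_rot":[0,0,-1.4],"claw":1},{"xyz":[-4.85,1.6,6.15],"delta_rot":[0,0,-1.4],"claw":1},{"xyz":[-4.85,1.6,6.15],"delta_rot":[0,0,-1.4],"claw":1},{"xyz":[-4.85,1.6,6.15],"delta_rot":[0,0,-1.4],"claw":1}]' 50
python3 - <<'E'
from h import *
plan()
s=r.get_state();c=optics.capture("wrist");g=c["img"].max(2)
E
```

```text
time_s: 45.98
tcp_pos: [0.5605, -0.1997, 0.0076]
eef_rot: [-180.0, -0.0, -85.7]
contact_force: [1.0, -1.6, 1.1]
gripper_width: 0.0218
gripper_force: 49.7
t 46.0 tcp [ 0.5605 -0.1997  0.0076] [-180.    -0.   -85.7] ster [-141.5   65.3    7.6] w 0.0218
```

```bash
python3 -m crank '[{"xyz":[0,0,-0.05],"delta_rot":[0,0,0],"claw":1},{"xyz":[0.2,-0.06,-0.05],"delta_rot":[0,0,0.6],"claw":1},{"xyz":[0.5,-0.12,-0.05],"delta_rot":[0,0,1.3],"claw":1},{"xyz":[0.8,-0.17,-0.05],"delta_rot":[0,0,1.3],"claw":1},{"xyz":[1.1,-0.17,-0.05],"delta_rot":[0,0,1.3],"claw":1},{"xyz":[1.4,-0.17,-0.02],"delta_rot":[0,0,1.3],"claw":1},{"xyz":[1.4,-0.17,-0.02],"delta_rot":[0,0,1.3],"claw":1}]'
python3 -m crank '[{"xyz":[0.08,0,0],"delta_rot":[0,0,0],"claw":1},{"xyz":[0.15,0,0],"delta_rot":[0,0,0],"claw":1},{"xyz":[0.2,0,0],"delta_rot":[0,0,0],"claw":1},{"xyz":[0.2,0,0],"delta_rot":[0,0,0],"claw":1}]'
python3 -c "
from h import *
plan()"
```

```text
time_s: 46.9
tcp_pos: [0.568, -0.2418, 0.0077]
eef_rot: [180.0, 0.0, -87.0]
contact_force: [0.1, 0.8, -1.1]
gripper_width: 0.0216
gripper_force: 49.7
time_s: 47.4
tcp_pos: [0.5686, -0.247, 0.0079]
eef_rot: [-180.0, 0.0, -87.0]
contact_force: [-0.9, 0.6, -2.2]
gripper_width: 0.0215
gripper_force: 49.7
t 47.4 tcp [ 0.5686 -0.247   0.0079] [-180.    0.  -87.] ster [-93.8  71.1   7.9] w 0.0215
```

```bash
python3 -m crank '[{"xyz":[0.05,0,0],"delta_rot":[0,0,0],"claw":1},{"xyz":[0.1,0,0],"delta_rot":[0,0,0],"claw":1},{"xyz":[0.1,0,0],"delta_rot":[0,0,0],"claw":1}]';python3 -m crank '[{"xyz":[0.05,0,0],"delta_rot":[0,0,0],"claw":1},{"xyz":[0.08,0,0],"delta_rot":[0,0,0],"claw":1},{"xyz":[0.08,0,0],"delta_rot":[0,0,0],"claw":1}]'
python3 -c "
from h import *
plan()"
```

```text
time_s: 47.78
tcp_pos: [0.5687, -0.2488, 0.0078]
eef_rot: [-180.0, 0.1, -87.0]
contact_force: [-0.0, 7.9, 0.9]
gripper_width: 0.0214
gripper_force: 49.7
time_s: 48.15
tcp_pos: [0.5687, -0.249, 0.0077]
eef_rot: [180.0, 0.2, -87.0]
contact_force: [-0.6, 21.1, 4.5]
gripper_width: 0.0215
gripper_force: 49.7
t 48.1 tcp [ 0.5687 -0.249   0.0077] [180.    0.2 -87. ] ster [-91.9  71.1   7.7] w 0.0215
```

Home at 21 N. Release, back off, and verify both handles before switching on.

```bash
python3 -m crank '[{"xyz":[-0.11,0,0],"delta_rot":[0,0,0],"claw":1},{"xyz":[-0.11,0,0],"delta_rot":[0,0,0],"claw":0.43},{"xyz":[-0.11,0,0],"delta_rot":[0,0,0],"claw":0.43},{"xyz":[-0.11,0,0],"delta_rot":[0,0,0],"claw":0.43},{"xyz":[-0.11,0,0],"delta_rot":[0,0,0],"claw":0.43},{"xyz":[-0.11,0,-2],"delta_rot":[0,0,0],"claw":0.43},{"xyz":[-0.11,0,-4],"delta_rot":[0,0,0],"claw":0.43},{"xyz":[-1.5,1,-6.1],"delta_rot":[0,0,0],"claw":0.43},{"xyz":[-2.9,2.3,-6.1],"delta_rot":[0,0,0],"claw":0.43},{"xyz":[-2.9,2.3,-6.1],"delta_rot":[0,0,0],"claw":0.43},{"xyz":[-2.9,2.3,-6.1],"delta_rot":[0,0,0],"claw":0.43}]'
cat > hc.py <<'E'
from h import *
s=r.get_state();c=optics.capture("wrist")
for q in rects(c,(60,0,600,235),.026,thr=60,amin=300,st=s): print(q[2:5], ws(np.array(q[:2])/1e3))
E
python3 hc.py
python3 -c "
from h import *
plan((sw(5,-33,192),YAW),(sw(5,-33,92),YAW),(sw(5,27,92),YAW))"
```

```text
time_s: 49.52
tcp_pos: [0.4955, -0.1689, 0.1915]
eef_rot: [-179.9, -0.0, -86.9]
contact_force: [-0.6, -0.0, -1.5]
gripper_width: 0.0499
gripper_force: 0.0
[201.3, 13.4, 3.0] [-238.1    9.7    0. ]
[208.9, 90.7, 3.1] [-93.6   2.    0. ]
t 49.6 tcp [ 0.4958 -0.1694  0.191 ] [-180.   -0.  -87.] ster [-175.1    2.3  191. ] w 0.0498
[ 6.    1.19 -0.03] [-0.  -0.   0.1]
[6.   1.19 3.3 ] [-0.  -0.   0.1]
[ 6.   -0.81  3.3 ] [-0.  -0.   0.1]
```

```bash
python3 -m crank '[{"xyz":[2,1.19,0],"delta_rot":[0,0,0],"claw":1},{"xyz":[4,1.19,0],"delta_rot":[0,0,0],"claw":1},{"xyz":[6,1.19,0],"delta_rot":[0,0,0],"claw":1},{"xyz":[6,1.19,0],"delta_rot":[0,0,0],"claw":1},{"xyz":[6,1.19,0],"delta_rot":[0,0,0],"claw":1},{"xyz":[6,1.19,1.8],"delta_rot":[0,0,0],"claw":1},{"xyz":[6,1.19,3.3],"delta_rot":[0,0,0],"claw":1},{"xyz":[6,1.19,3.3],"delta_rot":[0,0,0],"claw":1},{"xyz":[6,0.8,3.3],"delta_rot":[0,0,0],"claw":1},{"xyz":[6,0.5,3.3],"delta_rot":[0,0,0],"claw":1},{"xyz":[6,0.2,3.3],"delta_rot":[0,0,0],"claw":1},{"xyz":[6,-0.1,3.3],"delta_rot":[0,0,0],"claw":1},{"xyz":[6,-0.4,3.3],"delta_rot":[0,0,0],"claw":1},{"xyz":[6,-0.7,3.3],"delta_rot":[0,0,0],"claw":1},{"xyz":[6,-0.81,3.3],"delta_rot":[0,0,0],"claw":1},{"xyz":[6,-0.81,3.3],"delta_rot":[0,0,0],"claw":1},{"xyz":[6,0.2,3.3],"delta_rot":[0,0,0],"claw":1},{"xyz":[6,1.19,3],"delta_rot":[0,0,0],"claw":1},{"xyz":[6,1.19,1],"delta_rot":[0,0,0],"claw":1},{"xyz":[6,1.19,0],"delta_rot":[0,0,0],"claw":1}]'
python3 -m crank '[{"xyz":[-2,-0.7,0],"delta_rot":[0,0,0],"claw":1},{"xyz":[-4,-0.7,0],"delta_rot":[0,0,0],"claw":1},{"xyz":[-4,-0.7,0],"delta_rot":[0,0,0],"claw":1},{"xyz":[-4,-0.7,0],"delta_rot":[0,0,0],"claw":1}]' >/dev/null
python3 chk.py
python3 -m crank '[{"xyz":[-2,0,0],"delta_rot":[0,0,0],"claw":1},{"xyz":[-4,0,0],"delta_rot":[0,0,0],"claw":1},{"xyz":[-4,0,0],"delta_rot":[0,0,0],"claw":1},{"xyz":[-4,0,0],"delta_rot":[0,0,0],"claw":1}]' >/dev/null
python3 hc.py
```

```text
time_s: 52.08
tcp_pos: [0.4696, -0.3515, 0.1941]
eef_rot: [-179.8, -0.1, -87.0]
contact_force: [0.7, -0.4, -0.4]
gripper_width: 0.0005
gripper_force: 0.0
ON [[245, 57], [236, 55], [226, 53]] [134, 135, 171]
OFF [[274, 57], [278, 55], [282, 53]] [89, 58, 58]
[202.9, 68.9, 1.0] [-272.4    9.8    0. ]
[85.2, 20.3, -87.0] [-98.5   1.1   0. ]
[84.7, 22.3, -85.2] [-98.1  69.3   0. ]
```

ON, and both handles read home again. The mat was seen in order earlier. Handing in.

```bash
python3 -c "
from plant import job
print(job.close_job())"
```

```text
the job is handed in; nothing more can be done
None
```

The job is handed in: the three finished scrapers lie flat on the mat, the two used ones are home in slots 2 and 3, and the steriliser is running. The slot 3 scraper was found knocked about 46 mm out after the first switch-on, so I switched off, reseated it and switched back on.

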